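# Load the line borer's shuttle and lock it home

## Task

Load the small line boring machine: lift its sprung red T-handle pin and turn it into its resting notch so that it stays up by itself, draw the shuttle table fully out, and lay every mahogany-red blank that is on the bench flat on the narrow wooden bearers, one to a bearer (any bearers), lengthwise along the bearer and centred on it. Then slide the loaded shuttle gently and fully home under the drills and turn the pin back out of its notch so that it drops fully down and locks the shuttle. Leave the other things on the bench as they stand.

Things in the scene. Friction and masses are not known exactly. Their poses are not given: they have to be found in the camera images.
- pin_handle (a point): index pin of the boring machine: a red T-handle, its bar 52 mm long, 12 mm thick and 14 mm high, level on top of an upright steel pin at the right front of the machine. The point is the middle of the bar (about 119 mm above the bench when the pin is down); x along the bar, z up. Below the bar 18 mm of bare shaft (12 mm thick) before the sleeve, which is 36 mm wide. It stands 130 mm in front of the row of drills and 100 mm in front of the blue head, which is higher than it
- index_pin (a joint): lift of the index pin in m: 0 = fully down, its tip 8 mm deep in the hole of the shuttle, which it locks; at most 0.021. A spring pulls it down with 6 N at the bottom and 10 N at 16 mm. About 0.012 when it rests in its notch; then its tip is 4 mm clear of the shuttle. Let go anywhere else, it snaps down (if the shuttle's hole is not below, on to the shuttle's top, at 0.008)
- pin_turn (a joint): turn of the T-handle in rad, positive anticlockwise seen from above, stops at 0 and 1.52. Lifted less than 16 mm it stays at 0 (play 0.2), in the sleeve's slot; lifted 17 to 20 mm it turns freely. At 1.40 it sinks, lowered or let go, 4 mm into the resting notch (play 0.2); let go half-way it slips off the rim or perches on it, not held. To bring it back: lift to 17 mm or more, turn to 0, let down
- shuttle_table (a joint): draw of the shuttle table in m: 0 = fully home under the drills, 0.15 = fully out towards the robot. It stays where it is left (about 3 N of friction, 1.4 kg). The index pin locks it at 0 (play 2 mm). Its deck is a plate, top 38 mm above the bench, with a rear fence 28 mm high, 57 mm behind the middles of the bearers
- shuttle_handle (a point): middle of the black bar of the shuttle's bow handle, 12 mm thick, 100 mm long between two posts, 40 mm above the shuttle's deck, at its front edge. Frame: x the way the shuttle goes home (away from the robot), y along the bar, z up. Reach it from above, one finger before and one behind the bar
- borer: the small line boring machine, fixed to the bench: grey bed, blue drill head on two columns with four pairs of drills. Origin on the bench under the middle of the row of drills; x away from the robot, along the shuttle's travel; y left; z up. The blue head begins 30 mm in front of the row of drills, between 166 and 228 mm high (motor on top, to 303 mm); the drill tips are 99 mm high
- bearer0 (a point): bearer, left-most: a light wooden strip on the shuttle's deck, 84 mm long (x, the travel), only 16 mm wide (y) and 10 mm high above the deck; the point is the middle of its top; frame as the shuttle handle's. Bearers are 72 mm apart; each runs between its two drills (24 mm apart) when the shuttle is home. It moves with the shuttle
- bearer1 (a point): bearer, second from the left: a light wooden strip on the shuttle's deck, 84 mm long (x, the travel), only 16 mm wide (y) and 10 mm high above the deck; the point is the middle of its top; frame as the shuttle handle's. Bearers are 72 mm apart; each runs between its two drills (24 mm apart) when the shuttle is home. It moves with the shuttle
- bearer2 (a point): bearer, third from the left: a light wooden strip on the shuttle's deck, 84 mm long (x, the travel), only 16 mm wide (y) and 10 mm high above the deck; the point is the middle of its top; frame as the shuttle handle's. Bearers are 72 mm apart; each runs between its two drills (24 mm apart) when the shuttle is home. It moves with the shuttle
- bearer3 (a point): bearer, right-most (nearest the index pin): a light wooden strip on the shuttle's deck, 84 mm long (x, the travel), only 16 mm wide (y) and 10 mm high above the deck; the point is the middle of its top; frame as the shuttle handle's. Bearers are 72 mm apart; each runs between its two drills (24 mm apart) when the shuttle is home. It moves with the shuttle
- blank_a_mid (a point): mahogany-red blank, a rectangular block 40 mm (x) by 100 mm (y, the long way) by 20 mm (z), about 0.05 kg; the point is its centre. May be absent
- blank_b_mid (a point): mahogany-red blank, a rectangular block 40 mm (x) by 100 mm (y, the long way) by 20 mm (z), about 0.05 kg; the point is its centre. May be absent
- blank_c_mid (a point): mahogany-red blank, a rectangular block 40 mm (x) by 100 mm (y, the long way) by 20 mm (z), about 0.05 kg; the point is its centre. May be absent
- blank_d_mid (a point): mahogany-red blank, a rectangular block 40 mm (x) by 100 mm (y, the long way) by 20 mm (z), about 0.05 kg; the point is its centre. May be absent
- sanding_block: bystander: brown cork sanding block 60x112x32 mm, origin at the centre of its underside; leave it alone
- masking_tape: bystander: roll of masking tape, 110 mm wide, 24 mm high, origin at the centre of its underside; leave it alone
- dowel_post: bystander: upright turned post 42 mm thick, 125 mm tall, origin at the centre of its underside; leave it alone
- screwdriver: bystander: red screwdriver, 208 mm long, origin at the centre of its underside; leave it alone

How it is judged:
By the outcome, as a careful person would: the job done as asked, in the order asked, and still so for the second after the job is handed in, with the robot touching nothing.
Of blank_a, blank_b, blank_c, blank_d only 2 to 4 are there at a start; the rules pass over those that are not, and their reading is None.
At some moment in a run one of blank_a, blank_b, blank_c, blank_d may be knocked a few centimetres aside while the robot is not near it.
Once in a run the grip may slacken for a moment while it holds something.
It also fails if it takes over 210 s, if anything falls off the work surface, if the arm or the gripper's body presses on something with over 40 N, if the wrist force passes 120 N, or if a joint passes its speed limit or range.

## Robot

A 6-joint arm with a two-finger parallel gripper is mounted at the origin on a cart in front of the work surface, level with it; the furniture and walls round the work are solid. World frame = base frame: x ahead of the robot, y to its left, z up, the work surface at z = 0. Lengths are in m, angles in rad, forces in N, time in s.
With the tool pointing down it reaches from about 0.35 to 0.775 m from the base axis. Payload 5.5 kg.
Tool frame: the origin (TCP) lies where the fingers leave the gripper's body, on its centre line; the fingertips stand env.tip_reach ahead of it and the grasp point (between the pads) lies 54 mm ahead of it (env.tip_reach is the distance from the TCP to the fingertips, in m); z points along the fingers, y is the line along which they close (so a half turn about z gives the same grasp; the last joint's range is limited). The gripper opens to 85 mm and grips with 20 to 120 N. Pads are 22 mm wide; open, the fingers measure 114 mm over their backs; the gripper's body (76 mm by 85 mm) begins 54 mm behind the grasp point. The pads swing forward as they close: fully open they stand 13 mm farther back than shut.
Start: joints at [-0.14, 0.313, 0.046, 1.304, 0, 1.431], TCP at [0.575, -0, 0.304] pointing down, gripper open.
Joint ranges: [-2.76, 2.76], [-0.86, 1.69], [-1.03, 1.26], [-2.2, 2.34], [-1.47, 1.5], [-3.14, 3.14]. Speed limits (rad/s): [2.57, 2.57, 3.14, 3.14, 3.14, 3.14].

## Interface

Orientations are given as a 3x3 rotation matrix whose columns are the frame's x, y, z axes.
In Python, from bench import env gives the robot as it stands.
- The arm moves only by the tool apply_moves, never from a script. Its argument "moves" is a list of rows, each a list of 3 entries, a list of its own where there are three numbers: the closure in counts, from 0 (fully open) to 255 (shut), then the shift along the tool's x, y, z as a fraction of full scale, then the turn, a rotation vector about the tool's x, y, z as a fraction of full scale. A call has exactly 8 rows; each row is the pose to reach, as a shift and turn from the pose commanded when the call began, along the tool's axes at that moment, turning the shorter way round; what a row does not reach only later rows make up. Full scale, the value 1, is 12 cm for a shift and 360 degrees for a turn. A row lasts 1/8 s, in which the tool goes at most 62.5 mm and 10.7 degrees, less where a joint would pass 70% of its speed; a pose out of reach is approached as far as the arm can. A call with a number of a shift or a turn outside -1 to 1 is refused whole. A call with a gripper value outside its range is refused whole. The fingers move at their own pace and stop on an object; the grip force is fixed at half the most. Time passes only in rows, so rows that repeat a pose let the fingers close, or fill a call up. It gives the time, the measured TCP pose, the force, the opening and the grip force at its end, in the units of the state.
- env.state(): the state, without advancing time (a new reading comes with each control period).
- env.capture(name): name is "scene" or "side" or "wrist"; returns the picture (384x512x3 uint8, red, green, blue); there is no depth.
- env.get_calibration(name): a dict with "intrinsics" (3x3 intrinsics, pixels), "k1" (the pictures are not rectified: a ray, as slopes to the right and down, at radius r is drawn at 1 + k1 r^2 times it, then the intrinsics apply), "T" (4x4, takes a point from camera to world coordinates); the wrist camera has in their place "hand_eye" (4x4, takes a point from camera to tool coordinates, whose origin is the TCP and whose axes are the flange's). Camera axes: x right, y down, z forward; pixel columns grow to the right and rows downward; lengths in m; the calibration is good to about 2 mm. A picture is of the moment at which its call begins: read the wrist's pose just before it. get_calibration takes no time and is no camera call.
- env.close_job(): hands the job in; it is judged then, once.
The state is a dict: "t": time; "joint_positions": joint angles; "qd": joint speeds; "joint_torque": joint torques, N m; "tool_pos": TCP position; "orientation": TCP orientation; "wrist_force": force on the tool from outside, world axes, zero at the start; "torque": the same for the moment, N m; "gripper_width": opening from 0.0 (shut) to 1.0 (fully open); "gripper_force": force on a finger pad.
Only numpy, scipy, OpenCV 4.12 (cv2) and the standard library are available. Lean on these libraries where they do the work, as an engineer would, in place of code of your own. Each camera call takes 0.05 s, during which the arm holds its last target. There are 200 camera calls.

## Working session

There is one attempt and no reset: what is moved stays moved. The work goes in short steps, Python scripts to look and compute and a tool call to move; the robot and the scene stay as the last step left them, time stands still between calls to the robot, and variables do not carry over. Pictures are saved under pics/ and viewed, at most 14 in all, crops included, and the job is handed in when it is done.

Besides the shell and the picture viewer there is one more tool, called after "Request:" in YAML: its name, and indented under it one key for each argument. apply_moves: Moves the arm, as the interface text tells. Shift numbers are shares of 12 cm and turn numbers shares of 360 degrees, none past 1 either way. Its arguments: {"type":"object","properties":{"moves":{"type":"array","items":{"type":"array"}}},"required":["moves"]}

```bash
mkdir -p pics; cat > h.py <<'E'
import numpy as np, cv2
from bench import env
def snap(n,f):
    s=env.state(); im=env.capture(n); cv2.imwrite('pics/'+f+'.png',im[:,:,::-1]); 
    np.savez('pics/'+f+'.npz',R=s['orientation'],p=s['tool_pos']); return im
def cam(n,s=None):
    c=env.get_calibration(n)
    if 'T' in c: T=np.array(c['T'])
    else:
        s=s or env.state(); W=np.eye(4); W[:3,:3]=s['orientation']; W[:3,3]=s['tool_pos']; T=W@np.array(c['hand_eye'])
    return np.array(c['intrinsics']),c['k1'],T
def ray(C,uv):
    K,k1,T=C; q=np.linalg.solve(K,np.array([uv[0],uv[1],1.]))[:2]
    u=q.copy()
    for _ in range(30): u=q/(1+k1*(u@u))
    d=T[:3,:3]@np.array([u[0],u[1],1]); return T[:3,3],d/np.linalg.norm(d)
def onz(C,uv,z):
    o,d=ray(C,uv); return o+d*(z-o[2])/d[2]
def tri(C1,a,C2,b):
    o1,d1=ray(C1,a);o2,d2=ray(C2,b)
    A=np.stack([d1,-d2],1); t=np.linalg.lstsq(A,o2-o1,rcond=None)[0]
    p,q=o1+d1*t[0],o2+d2*t[1]; return (p+q)/2,np.linalg.norm(p-q)
def proj(C,P):
    K,k1,T=C; c=np.linalg.inv(T)@np.append(P,1); u=c[:2]/c[2]; u=u*(1+k1*(u@u)); return (K@np.append(u,1))[:2]
def red(im):
    h=cv2.cvtColor(im,cv2.COLOR_RGB2HSV); return (((h[...,0]<8)|(h[...,0]>170))&(h[...,1]>110)&(h[...,2]>40)).astype(np.uint8)
E
python3 - <<'E'
from h import *
for n in ['scene','side','wrist']:
    snap(n,n+'0'); print(n,cam(n)[2].round(3).tolist(),cam(n)[0][0,0])
s=env.state();print(s['t'],s['orientation'],env.tip_reach, s['wrist_force'])
a=np.hstack([cv2.imread('pics/scene0.png'),cv2.imread('pics/side0.png')]);
E
```

```text
scene [[0.439, -0.621, 0.65, -0.436], [-0.899, -0.295, 0.325, -0.563], [-0.01, -0.727, -0.687, 1.122], [0.0, 0.0, 0.0, 1.0]] 395.1537214802808
side [[-0.925, -0.181, 0.334, 0.056], [-0.38, 0.453, -0.806, 1.116], [-0.005, -0.873, -0.488, 0.829], [0.0, 0.0, 0.0, 1.0]] 363.0426419928806
wrist [[1.0, -0.0, -0.001, 0.575], [-0.001, -0.951, -0.309, 0.079], [-0.001, 0.309, -0.951, 0.374], [0.0, 0.0, 0.0, 1.0]] 287.3400723819328
0.15 [[-1.81376044e-06  9.99999079e-01 -1.35686352e-03]
 [ 9.99999986e-01  2.04323849e-06  1.69122530e-04]
 [ 1.69125147e-04 -1.35686319e-03 -9.99999065e-01]] 0.0726 [-0.44892537 -0.13099622 -0.46076363]
```

View pics/scene0.png

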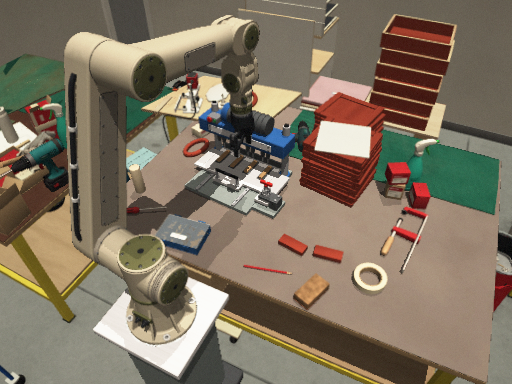

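View pics/side0.png

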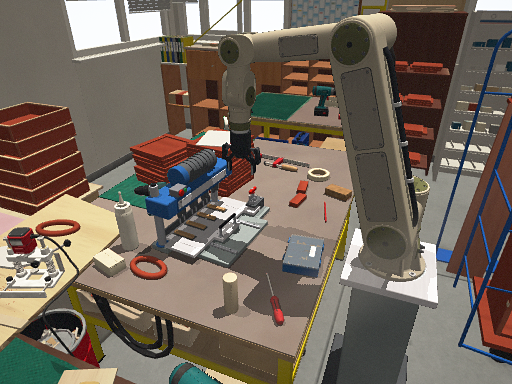

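The scene view shows two mahogany blanks at (293,243) and (328,253), and the machine near (240,165) with the red T-handle at about (266,184). In the side view the T-handle is at about (252,190) and the bow handle near (228,226). Next I'll enlarge both and detect blobs.

```bash
python3 - <<'E'
from h import *
a=cv2.imread('pics/scene0.png')[130:230,170:310]; b=cv2.imread('pics/side0.png')[150:270,140:280]
f=lambda x,w,h:cv2.resize(x,(w,h),interpolation=cv2.INTER_CUBIC)
w=cv2.imread('pics/wrist0.png')
o=np.zeros((600,800,3),np.uint8); o[:286,:400]=f(a,400,286); o[:343,400:]=f(b,400,343); o[290:590,:400]=f(w,400,300)
o[350:550,400:667]=f(cv2.imread('pics/scene0.png')[220:300,230:337],267,200)
cv2.imwrite('pics/c1.png',o)
for n in ['scene','side']:
    im=cv2.imread(f'pics/{n}0.png')[:,:,::-1]; C=cam(n)
    N,L,S,c=cv2.connectedComponentsWithStats(red(im))
    for i in range(1,N):
        if 15<S[i,4]<1500: 
            P=onz(C,c[i],.02)
            if .25<P[0]<1.1 and abs(P[1])<.8: print(n,c[i].round(1),S[i],P.round(3),np.median(im[L==i],0))
E
```

```text
scene [209.1 119. ] [207 117   5   5  22] [0.983 0.415 0.02 ] [119.   29.5  28.5]
scene [195.6 147.1] [183 138  26  19 255] [0.753 0.349 0.02 ] [142.  56.  42.]
scene [396.9 171.7] [385 162  26  23 419] [ 0.976 -0.531  0.02 ] [142.  46.  48.]
scene [265.6 183. ] [260 179  12   8  53] [ 0.668 -0.05   0.02 ] [164.  44.  39.]
scene [ 56.1 184.8] [ 54 183   5   5  17] [0.276 0.752 0.02 ] [78. 18. 18.]
scene [418.6 199.5] [404 182  27  37 558] [ 0.842 -0.646  0.02 ] [135.5  37.5  37. ]
scene [395.8 188.8] [389 187  14   5  46] [ 0.866 -0.549  0.02 ] [100.   44.5  40.5]
scene [132.9 209.8] [127 207  13   7  73] [0.303 0.353 0.02 ] [80. 23. 23.]
scene [404.9 233.4] [391 226  27  17 206] [ 0.638 -0.629  0.02 ] [194.5  53.5  54. ]
scene [292.4 244.2] [278 234  30  22 332] [ 0.415 -0.274  0.02 ] [183.  71.  50.]
scene [327.6 253.3] [313 245  31  18 343] [ 0.43  -0.401  0.02 ] [182.  70.  51.]
scene [265.2 268.9] [244 265  43   9 113] [ 0.277 -0.232  0.02 ] [188.  60.  55.]
side [229.  151.8] [227 148   5   8  23] [ 0.952 -0.646  0.02 ] [84. 36. 27.]
side [235.6 177. ] [218 156  36  41 779] [ 0.776 -0.361  0.02 ] [80. 34. 26.]
side [277.2 161.7] [272 158  11  10  59] [ 0.644 -0.616  0.02 ] [165.  47.  52.]
side [299.4 194.2] [289 180  20  28 271] [ 0.428 -0.307  0.02 ] [190.  75.  51.]
side [252.4 190. ] [249 186   8   8  39] [ 0.644 -0.265  0.02 ] [157.  26.  19.]
side [180.9 192.3] [178 189   6   7  31] [ 0.944 -0.12   0.02 ] [117.  19.  16.]
side [324.8 211. ] [324 201   3  21  39] [ 0.286 -0.205  0.02 ] [185.  52.  51.]
side [148.1 267.3] [130 256  37  24 501] [0.758 0.374 0.02 ] [145.  60.  42.]
side [276.9 310.6] [270 296  14  29 203] [0.291 0.392 0.02 ] [128.  54.  51.]
side [ 85.7 351. ] [ 72 329  28  39 458] [0.705 0.707 0.02 ] [96. 12. 18.]
```

View pics/c1.png

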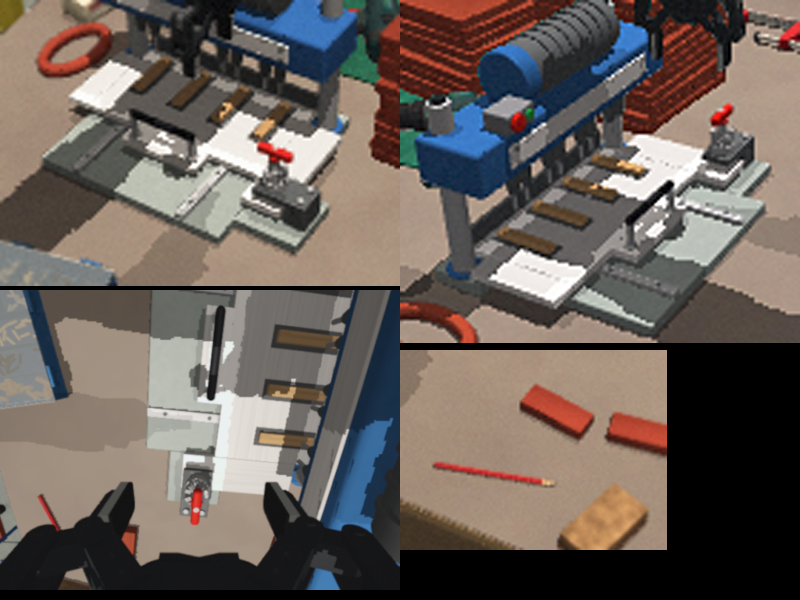

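The bar runs roughly along world y. Only two blanks are visible in both views, and the left side is clear of red blocks apart from a ring and a screwdriver. Next I triangulate the handle, bow and blanks, then approach.

```bash
python3 - <<'E'
from h import *
A,B=cam('scene'),cam('side'); W=cam('wrist')
print('pin',tri(A,(265.6,183),B,(252.4,190)))
im=cv2.imread('pics/wrist0.png')[:,:,::-1]; m=red(im); N,L,S,c=cv2.connectedComponentsWithStats(m)
for i in range(1,N):
    if S[i,4]>40: 
        r=cv2.minAreaRect(np.argwhere(L==i)[:,::-1].astype(np.float32)); print(c[i].round(1),S[i],r, onz(W,c[i],.119).round(3),onz(W,c[i],.02).round(3))
i=np.argmin(np.hypot(*(c-[252,275]).T)); print('pin side/wrist',tri(W,c[i],B,(252.4,190)),tri(W,c[i],A,(265.6,183)))
# bow bar: black, composite px
f=lambda x,y:(170+x*140/400,130+y*100/286); g=lambda x,y:(140+(x-400)*140/400,150+y*120/343); w=lambda x,y:(x*1.28,(y-290)*1.28)
for n,p,q,r in [('bowL',(133,113),(627,217),(220,310)),('bowR',(192,131),(672,185),(211,397))]: print(n,tri(A,f(*p),B,g(*q)),tri(W,w(*r),B,g(*q)),tri(W,w(*r),A,f(*p)))
E
```

```text
pin (array([ 0.5708416 , -0.09545907,  0.1182273 ]), np.float64(0.002387247167232585))
[250.8 276.1] [244 253  15  48 521] ((251.0, 276.5), (47.0, 14.0), 90.0) [ 0.571 -0.095  0.119] [ 0.57  -0.162  0.02 ]
[ 62.  285.4] [ 48 263  29  47 296] ((62.10641098022461, 285.70465087890625), (51.45857238769531, 6.281494140625), 62.52556610107422) [ 0.371 -0.107  0.119] [ 0.292 -0.18   0.02 ]
[  1.6 307.5] [  0 294   6  25  87] ((2.5, 306.0), (24.0, 5.0), 90.0) [ 0.296 -0.137  0.119] [ 0.187 -0.222  0.02 ]
[166.1 318.5] [155 302  20  39 511] ((164.1270751953125, 320.60247802734375), (18.83143424987793, 37.391258239746094), 5.19442892074585) [ 0.478 -0.149  0.119] [ 0.44  -0.238  0.02 ]
pin side/wrist (array([ 0.57102926, -0.09403385,  0.11995856]), np.float64(4.909481858849988e-05)) (array([ 0.57064706, -0.09547829,  0.11726095]), np.float64(0.0009526627229192346))
bowL (array([0.60218044, 0.14055398, 0.07821799]), np.float64(0.006554969978038464)) (array([0.60088594, 0.14334704, 0.08302562]), np.float64(0.0034977932163596528)) (array([0.60057951, 0.14310324, 0.07478613]), np.float64(0.00283031041963712))
bowR (array([0.59053414, 0.04198731, 0.07959449]), np.float64(0.010529772268758291)) (array([0.58935276, 0.04098177, 0.07442544]), np.float64(0.003448519145688229)) (array([0.59138826, 0.04165891, 0.08487745]), np.float64(0.0034996602246682414))
```

Request:
apply_moves:
  moves:
    - [0, [-0.3, -0.01, 0.1], [0, 0, 0.005]]
    - [0, [-0.6, -0.03, 0.25], [0, 0, 0.01]]
    - [0, [-0.79, -0.03, 0.4], [0, 0, 0.018]]
    - [0, [-0.79, -0.03, 0.6], [0, 0, 0.018]]
    - [0, [-0.79, -0.03, 0.7], [0, 0, 0.018]]
    - [0, [-0.79, -0.03, 0.7], [0, 0, 0.018]]
    - [0, [-0.79, -0.03, 0.7], [0, 0, 0.018]]
    - [0, [-0.79, -0.03, 0.7], [0, 0, 0.018]]

```text
t: 1.15
tool_pos: [0.572, -0.0946, 0.2209]
orientation: [[0.112, 0.994, 0.002], [0.994, -0.112, -0.001], [-0.0, 0.002, -1.0]]
wrist_force: [0.0, -0.5, -0.0]
gripper_width: 1.0
gripper_force: 0.0
```

```bash
python3 - <<'E'
from h import *
s=env.state(); print(s['t'],s['tool_pos'],s['orientation'].round(4) if hasattr(s['orientation'],'round') else s['orientation'],s['joint_positions'])
im=snap('wrist','w1');W=cam('wrist',s)
m=red(im); N,L,S,c=cv2.connectedComponentsWithStats(m)
for i in range(1,N):
    if S[i,4]>100:
        r=cv2.minAreaRect(np.argwhere(L==i)[:,::-1].astype(np.float32)); print(c[i].round(1),S[i],onz(W,c[i],.126).round(4))
        b=cv2.boxPoints(r); print([onz(W,q,.126)[:2].round(4) for q in b])
E
```

```text
1.15 [ 0.57199455 -0.09463975  0.22094766] [[ 1.123e-01  9.937e-01  1.800e-03]
 [ 9.937e-01 -1.123e-01 -5.000e-04]
 [-3.000e-04  1.800e-03 -1.000e+00]] [-3.02410297e-01  3.57094969e-01 -9.77203259e-02  1.11412143e+00
  3.26194212e-05  1.38092773e+00]
[252.4 225.9] [ 241  189   24   77 1304] [ 0.5714 -0.0914  0.126 ]
[array([ 0.5673, -0.0665]), array([ 0.5811, -0.0681]), array([ 0.5757, -0.1204]), array([ 0.5606, -0.1187])]
[432.5 268.2] [ 398  233   74   76 3941] [ 0.688  -0.1364  0.126 ]
[array([ 0.6662, -0.1664]), array([ 0.6634, -0.1072]), array([ 0.711 , -0.1129]), array([ 0.7189, -0.1734])]
[ 18.8 282.8] [  0 255  41  56 492] [ 0.4067 -0.1162  0.126 ]
[array([ 0.3981, -0.0963]), array([ 0.4041, -0.0933]), array([ 0.4155, -0.1367]), array([ 0.4093, -0.1402])]
[162.4 316.7] [155 297  13  38 283] [ 0.4998 -0.1544  0.126 ]
[array([ 0.4983, -0.1373]), array([ 0.5066, -0.1382]), array([ 0.4997, -0.1701]), array([ 0.491 , -0.1692])]
[496.6 333.4] [472 308  40  48 247] [ 0.7418 -0.1998  0.126 ]
[array([ 0.7195, -0.1736]), array([ 0.7234, -0.1697]), array([ 0.7609, -0.2189]), array([ 0.7569, -0.2235])]
[412.7 372.2] [394 356  40  28 788] [ 0.6811 -0.23    0.126 ]
[array([ 0.6655, -0.2112]), array([ 0.6955, -0.2153]), array([ 0.6983, -0.2442]), array([ 0.667 , -0.2397])]
```

View pics/w1.png

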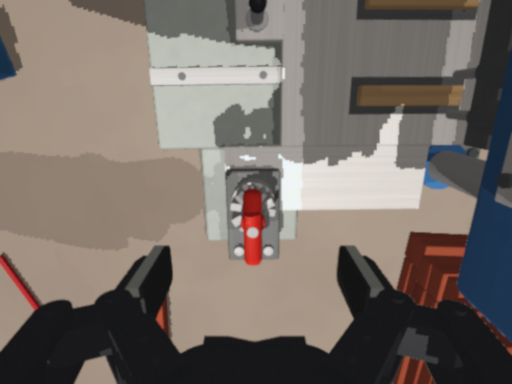

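The bar is at (252,226), between the fingers and parallel to the pads. I'll go down and close.

Request:
apply_moves:
  moves:
    - [0, [0.005, -0.005, 0.2], [0, 0, 0]]
    - [0, [0.005, -0.005, 0.38], [0, 0, 0]]
    - [0, [0.005, -0.005, 0.38], [0, 0, 0]]
    - [255, [0.005, -0.005, 0.38], [0, 0, 0]]
    - [255, [0.005, -0.005, 0.38], [0, 0, 0]]
    - [255, [0.005, -0.005, 0.38], [0, 0, 0]]
    - [255, [0.005, -0.005, 0.38], [0, 0, 0]]
    - [255, [0.005, -0.005, 0.38], [0, 0, 0]]

```text
t: 2.2
tool_pos: [0.571, -0.0942, 0.1749]
orientation: [[0.112, 0.994, 0.001], [0.994, -0.112, -0.0], [-0.0, 0.001, -1.0]]
wrist_force: [-1.4, 0.4, 4.8]
gripper_width: 0.123
gripper_force: 60.0
```

Request:
apply_moves:
  moves:
    - [255, [0, 0, -0.04], [0, 0, 0]]
    - [255, [0, 0, -0.08], [0, 0, 0]]
    - [255, [0, 0, -0.12], [0, 0, 0]]
    - [255, [0, 0, -0.15], [0, 0, 0]]
    - [255, [0, 0, -0.155], [0, 0, 0]]
    - [255, [0, 0, -0.155], [0, 0, 0]]
    - [255, [0, 0, -0.155], [0, 0, 0]]
    - [255, [0, 0, -0.155], [0, 0, 0]]

```text
t: 3.2
tool_pos: [0.5708, -0.0941, 0.1927]
orientation: [[0.113, 0.994, -0.0], [0.994, -0.113, 0.0], [0.0, -0.0, -1.0]]
wrist_force: [2.7, -0.4, -11.7]
gripper_width: 0.133
gripper_force: 39.9
```

Request:
apply_moves:
  moves:
    - [255, [0, 0, -0.005], [0, 0, 0]]
    - [255, [0, 0, -0.005], [0, 0, -0.02]]
    - [255, [0, 0, -0.005], [0, 0, -0.04]]
    - [255, [0, 0, -0.005], [0, 0, -0.06]]
    - [255, [0, 0, -0.005], [0, 0, -0.08]]
    - [255, [0, 0, -0.005], [0, 0, -0.1]]
    - [255, [0, 0, -0.005], [0, 0, -0.12]]
    - [255, [0, 0, -0.005], [0, 0, -0.12]]

```text
t: 4.2
tool_pos: [0.5701, -0.0943, 0.1932]
orientation: [[-0.596, 0.803, -0.002], [0.803, 0.596, -0.0], [0.001, -0.002, -1.0]]
wrist_force: [-0.4, -1.5, -11.5]
gripper_width: 0.124
gripper_force: 63.6
```

Request:
apply_moves:
  moves:
    - [255, [0, 0, 0], [0, 0, -0.02]]
    - [255, [0, 0, 0], [0, 0, -0.04]]
    - [255, [0, 0, 0], [0, 0, -0.06]]
    - [255, [0, 0, 0], [0, 0, -0.08]]
    - [255, [0, 0, 0], [0, 0, -0.095]]
    - [255, [0, 0, 0], [0, 0, -0.104]]
    - [255, [0, 0, 0], [0, 0, -0.104]]
    - [255, [0, 0, 0], [0, 0, -0.104]]

```text
t: 5.2
tool_pos: [0.5699, -0.0947, 0.1931]
orientation: [[-0.961, 0.276, -0.002], [0.276, 0.961, -0.001], [0.002, -0.002, -1.0]]
wrist_force: [-2.4, -5.0, -11.8]
gripper_width: 0.126
gripper_force: 63.6
```

Request:
apply_moves:
  moves:
    - [255, [0, 0, 0.015], [0, 0, 0]]
    - [255, [0, 0, 0.03], [0, 0, 0]]
    - [255, [0, 0, 0.04], [0, 0, 0]]
    - [255, [0, 0, 0.05], [0, 0, 0]]
    - [255, [0, 0, 0.053], [0, 0, 0]]
    - [255, [0, 0, 0.053], [0, 0, 0]]
    - [255, [0, 0, 0.053], [0, 0, 0]]
    - [255, [0, 0, 0.053], [0, 0, 0]]

```text
t: 6.2
tool_pos: [0.5699, -0.0947, 0.1871]
orientation: [[-0.961, 0.276, -0.002], [0.276, 0.961, -0.001], [0.002, -0.002, -1.0]]
wrist_force: [-2.4, -5.1, -11.0]
gripper_width: 0.129
gripper_force: 63.8
```

Request:
apply_moves:
  moves:
    - [255, [0, 0, 0.008], [0, 0, 0]]
    - [255, [0, 0, 0.016], [0, 0, 0]]
    - [255, [0, 0, 0.016], [0, 0, 0]]
    - [255, [0, 0, 0.016], [0, 0, 0]]
    - [255, [0, 0, 0.016], [0, 0, 0]]
    - [255, [0, 0, 0.016], [0, 0, 0]]
    - [255, [0, 0, 0.016], [0, 0, 0]]
    - [255, [0, 0, 0.016], [0, 0, 0]]

```text
t: 7.2
tool_pos: [0.57, -0.0947, 0.1867]
orientation: [[-0.961, 0.276, -0.001], [0.276, 0.961, -0.002], [0.0, -0.002, -1.0]]
wrist_force: [-6.0, -4.3, -0.8]
gripper_width: 0.125
gripper_force: 65.2
```

Request:
apply_moves:
  moves:
    - [120, [0, 0, 0.012], [0, 0, 0]]
    - [120, [0, 0, 0.012], [0, 0, 0]]
    - [60, [0, 0, 0], [0, 0, 0]]
    - [40, [0, 0, 0], [0, 0, 0]]
    - [40, [0, 0, 0], [0, 0, 0]]
    - [40, [0, 0, -0.2], [0, 0, 0]]
    - [40, [0, 0, -0.5], [0, 0, 0]]
    - [40, [0, 0, -0.5], [0, 0, 0]]

```text
t: 8.2
tool_pos: [0.5725, -0.0946, 0.2483]
orientation: [[-0.962, 0.273, 0.006], [0.273, 0.962, -0.002], [-0.006, -0.0, -1.0]]
wrist_force: [0.1, -0.3, -0.1]
gripper_width: 0.846
gripper_force: 0.0
```

```bash
python3 - <<'E'
from h import *
s=env.state(); print(s['t'],s['tool_pos'],s['wrist_force'])
A,B=cam('scene'),cam('side')
im=snap('wrist','w2');W=cam('wrist',s); a=snap('scene','s2'); b=snap('side','d2')
cs=[]
for n,I in [('A',a),('B',b),('W',im)]:
    N,L,S,c=cv2.connectedComponentsWithStats(red(I))
    C=dict(A=A,B=B,W=W)[n]; e=proj(C,np.array([.571,-.094,.131])); i=1+np.argmin(np.hypot(*(c[1:]-e).T)); cs.append(c[i]); print(n,e.round(1),c[i].round(1),S[i])
    if n=='W': print([onz(W,q,.138)[:2].round(4) for q in cv2.boxPoints(cv2.minAreaRect(np.argwhere(L==i)[:,::-1].astype(np.float32)))])
print(tri(A,cs[0],B,cs[1]),tri(W,cs[2],B,cs[1]))
E
```

```text
8.2 [ 0.57249229 -0.09459448  0.24826974] [ 0.06229344 -0.26165534 -0.10466979]
A [265.4 180.1] [265.5 180.9] [261 176  10  10  49]
B [252.4 187.6] [252.  187.5] [247 184  11   7  45]
W [254.3 213.4] [252.2 210.9] [ 241  178   23   70 1087]
[array([ 0.5419, -0.0947]), array([ 0.5458, -0.081 ]), array([ 0.5945, -0.0943]), array([ 0.5903, -0.1093])]
(array([ 0.57166425, -0.09492231,  0.1292294 ]), np.float64(0.004475809071243547)) (array([ 0.57103712, -0.09464138,  0.13059863]), np.float64(0.004046886984938584))
```

View pics/w2.png

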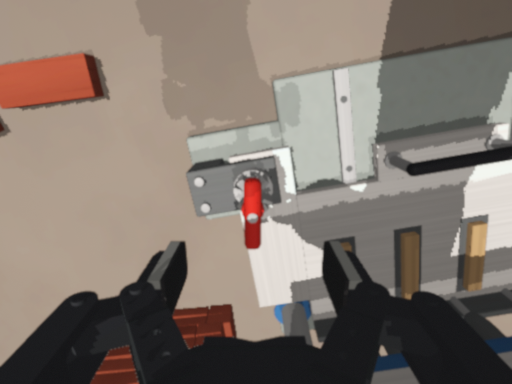

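The pin rests raised: the handle is at z≈0.130, turned about 81°. Now the bow handle.

Request:
apply_moves:
  moves:
    - [40, [0.02, 0.1, 0], [0, 0, 0.028]]
    - [40, [0.04, 0.25, 0], [0, 0, 0.056]]
    - [40, [0.06, 0.4, 0], [0, 0, 0.084]]
    - [40, [0.08, 0.55, 0], [0, 0, 0.112]]
    - [0, [0.1, 0.7, 0], [0, 0, 0.14]]
    - [0, [0.12, 0.85, 0], [0, 0, 0.168]]
    - [0, [0.12, 1, 0], [0, 0, 0.196]]
    - [0, [0.12, 1, 0], [0, 0, 0.224]]

```text
t: 9.35
tool_pos: [0.5892, 0.0265, 0.2435]
orientation: [[0.117, 0.993, -0.003], [0.993, -0.117, 0.001], [0.0, -0.003, -1.0]]
wrist_force: [-0.6, -1.2, -0.4]
gripper_width: 0.998
gripper_force: 0.0
```

```bash
cat >> h.py <<'E'
def rel(P,yaw=None):
    s=env.state(); R=np.array(s['orientation']); d=R.T@(np.array(P)-s['tool_pos'])/.12
    print('t',s['t'],'pos',np.round(s['tool_pos'],4),'shift',d.round(3), 'xaxis deg',round(np.degrees(np.arctan2(R[1,0],R[0,0])),1))
E
python3 - <<'E'
from h import *
rel([.5957,.092,.135]); W=cam('wrist'); im=snap('wrist','w3')
for p in ([.601,.142,.079],[.5905,.0415,.079],[.5957,.092,.079]): print(proj(W,np.array(p)).round(0))
E
```

```text
t 9.35 pos [0.5892 0.0265 0.2435] shift [ 0.548 -0.008  0.904] xaxis deg 83.3
[252.  47.]
[254. 178.]
[253. 117.]
```

View pics/w3.png

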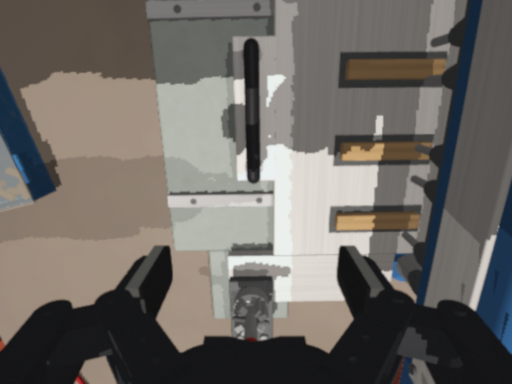

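The bar runs from (251,45) to (254,178), as predicted. I'll go over it, down, and close.

Request:
apply_moves:
  moves:
    - [0, [0.3, -0.01, 0], [0, 0, 0]]
    - [0, [0.55, -0.01, 0.2], [0, 0, 0]]
    - [0, [0.55, -0.01, 0.55], [0, 0, 0]]
    - [0, [0.55, -0.01, 0.9], [0, 0, 0]]
    - [0, [0.55, -0.01, 0.9], [0, 0, 0]]
    - [255, [0.55, -0.01, 0.9], [0, 0, 0]]
    - [255, [0.55, -0.01, 0.9], [0, 0, 0]]
    - [255, [0.55, -0.01, 0.9], [0, 0, 0]]

```text
t: 10.4
tool_pos: [0.597, 0.0908, 0.1389]
orientation: [[0.113, 0.994, 0.003], [0.994, -0.113, 0.0], [0.0, 0.003, -1.0]]
wrist_force: [0.1, 0.2, 0.1]
gripper_width: 0.379
gripper_force: 0.0
```

Request:
apply_moves:
  moves:
    - [255, [0, 0, 0], [0, 0, 0]]
    - [255, [0, 0, 0], [0, 0, 0]]
    - [255, [0, -0.05, 0], [0, 0, 0]]
    - [255, [0, -0.15, 0], [0, 0, 0]]
    - [255, [0, -0.25, 0], [0, 0, 0]]
    - [255, [0, -0.35, 0], [0, 0, 0]]
    - [255, [0, -0.45, 0], [0, 0, 0]]
    - [255, [0, -0.5, 0], [0, 0, 0]]

```text
t: 11.4
tool_pos: [0.5359, 0.0972, 0.1382]
orientation: [[0.113, 0.994, 0.002], [0.994, -0.113, -0.002], [-0.001, 0.002, -1.0]]
wrist_force: [3.1, -5.2, 6.1]
gripper_width: 0.11
gripper_force: 59.9
```

Request:
apply_moves:
  moves:
    - [255, [0, -0.12, 0], [0, 0, 0]]
    - [255, [0, -0.24, 0], [0, 0, 0]]
    - [255, [0, -0.36, 0], [0, 0, 0]]
    - [255, [0, -0.48, 0], [0, 0, 0]]
    - [255, [0, -0.6, 0], [0, 0, 0]]
    - [255, [0, -0.7, 0], [0, 0, 0]]
    - [255, [0, -0.75, 0], [0, 0, 0]]
    - [255, [0, -0.765, 0], [0, 0, 0]]

```text
t: 12.4
tool_pos: [0.4452, 0.1066, 0.1382]
orientation: [[0.114, 0.993, 0.002], [0.993, -0.114, -0.005], [-0.004, 0.003, -1.0]]
wrist_force: [4.5, -9.1, 4.9]
gripper_width: 0.109
gripper_force: 60.0
```

Request:
apply_moves:
  moves:
    - [255, [0, 0, 0], [0, 0, 0]]
    - [255, [0, 0, 0], [0, 0, 0]]
    - [255, [0, 0, 0], [0, 0, 0]]
    - [255, [0, -0.01, 0], [0, 0, 0]]
    - [255, [0, -0.02, 0], [0, 0, 0]]
    - [255, [0, -0.02, 0], [0, 0, 0]]
    - [255, [0, -0.02, 0], [0, 0, 0]]
    - [255, [0, -0.02, 0], [0, 0, 0]]

```text
t: 13.4
tool_pos: [0.445, 0.1066, 0.1382]
orientation: [[0.114, 0.993, 0.006], [0.993, -0.114, -0.005], [-0.004, 0.006, -1.0]]
wrist_force: [8.7, -10.4, 2.5]
gripper_width: 0.11
gripper_force: 59.6
```

Request:
apply_moves:
  moves:
    - [120, [0, 0.02, 0], [0, 0, 0]]
    - [60, [0, 0.02, 0], [0, 0, 0]]
    - [0, [0, 0.02, 0], [0, 0, 0]]
    - [0, [0, 0.02, -0.2], [0, 0, 0]]
    - [0, [0, 0.02, -0.6], [0, 0, 0]]
    - [0, [0.05, 0.2, -1], [0, 0, 0]]
    - [0, [0.1, 0.5, -1], [0, 0, 0]]
    - [0, [0.1, 0.6, -1], [0, 0, 0]]

```text
t: 14.4
tool_pos: [0.517, 0.1125, 0.2574]
orientation: [[0.112, 0.994, 0.001], [0.994, -0.112, 0.0], [0.0, 0.001, -1.0]]
wrist_force: [0.2, -0.5, -1.4]
gripper_width: 1.001
gripper_force: 0.0
```

Request:
apply_moves:
  moves:
    - [0, [0, 0, -0.3], [0, 0, 0]]
    - [0, [0, 0, -0.6], [0, 0, 0]]
    - [0, [0, 0, -0.6], [0, 0, 0]]
    - [0, [0, 0, -0.6], [0, 0, 0]]
    - [0, [0, 0, -0.6], [0, 0, 0]]
    - [0, [0, 0, -0.6], [0, 0, 0]]
    - [0, [0, 0, -0.6], [0, 0, 0]]
    - [0, [0, 0, -0.6], [0, 0, 0]]

```text
t: 15.4
tool_pos: [0.5157, 0.1121, 0.3291]
orientation: [[0.113, 0.994, -0.0], [0.994, -0.113, -0.0], [-0.0, -0.0, -1.0]]
wrist_force: [0.5, -0.4, -1.2]
gripper_width: 0.999
gripper_force: 0.0
```

```bash
python3 - <<'E'
from h import *
s=env.state();print(s['t'],s['tool_pos'],s['wrist_force'])
snap('wrist','w4');snap('scene','s4');snap('side','d4')
b=cv2.imread('pics/w4.png'); o=np.zeros((600,800,3),np.uint8); o[:384,:512]=b
f=lambda x,w,h:cv2.resize(x,(w,h),interpolation=cv2.INTER_CUBIC)
o[:288,512:]=f(cv2.imread('pics/d4.png')[150:270,170:290],288,288)
o[384:584,:512]=f(cv2.imread('pics/s4.png')[160:280,200:507],512,200)
o[290:590,515:800]=f(cv2.imread('pics/s4.png')[130:230,170:265],285,300)
cv2.imwrite('pics/c4.png',o)
E
```

```text
15.4 [0.51568544 0.11214759 0.32905054] [ 0.52137744 -0.38760246 -1.2256009 ]
```

View pics/c4.png

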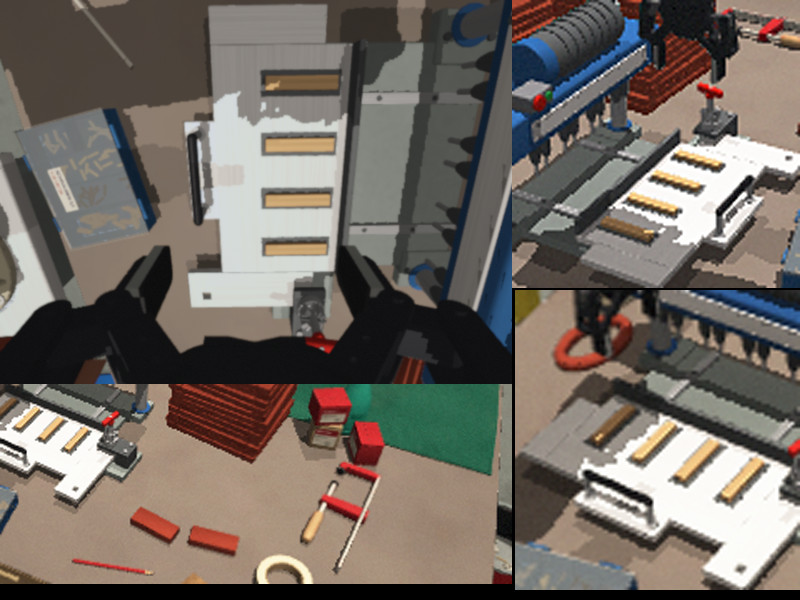

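The shuttle is fully out. In the wrist picture the bearers are at about (301,82), (300,145), (296,199) and (294,247), and the scene view still shows two blanks. Next I measure the bearers and blanks.

```bash
cat >> h.py <<'E'
def bearer(im,uv,r=None):
    h=cv2.cvtColor(im,cv2.COLOR_RGB2HSV); m=((h[...,0]>8)&(h[...,0]<28)&(h[...,1]>80)&(h[...,2]>70)).astype(np.uint8)
    N,L,S,c=cv2.connectedComponentsWithStats(m); ok=[i for i in range(1,N) if S[i,4]>25]
    i=min(ok,key=lambda i:np.hypot(*(c[i]-uv))); q=cv2.minAreaRect(np.argwhere(L==i)[:,::-1].astype(np.float32)); return np.array(q[0]),cv2.boxPoints(q),c[i]
E
python3 - <<'E'
from h import *
s=env.state();W,A,B=cam('wrist',s),cam('scene'),cam('side')
I={k:cv2.imread(f'pics/{k}.png')[:,:,::-1].copy() for k in('w4','s4','d4')}
for k,uv in enumerate([(301,82),(300,145),(296,199),(294,247)]):
    c,b,cc=bearer(I['w4'],uv); P=onz(W,c,.048)
    r=[bearer(I[n],proj(C,P))[0] for n,C in(('s4',A),('d4',B))]
    print(k,c.round(1),P.round(4),[onz(W,q,.048)[:2].round(3) for q in b])
    print('  ',[ (t[0].round(3),round(t[1],4)) for t in (tri(A,r[0],B,r[1]),tri(W,c,B,r[1]),tri(W,c,A,r[0]))])
for n,C in(('s4',A),('d4',B)):
    N,L,S,c=cv2.connectedComponentsWithStats(red(I[n]))
    for i in range(1,N):
        P=onz(C,c[i],.02)
        if S[i,4]>80 and .3<P[0]<.55 and -.5<P[1]<-.15: print(n,c[i],S[i],P.round(3),[onz(C,q,.01)[:2].round(3) for q in cv2.boxPoints(cv2.minAreaRect(np.argwhere(L==i)[:,::-1].astype(np.float32)))])
rel([.415,-.22,.30])
E
```

```text
0 [301.5  82.5] [0.5809 0.2026 0.048 ] [array([0.54 , 0.215]), array([0.623, 0.206]), array([0.623, 0.19 ]), array([0.538, 0.199])]
   [(array([0.582, 0.202, 0.043]), np.float64(0.0019)), (array([0.582, 0.203, 0.044]), np.float64(0.0005)), (array([0.582, 0.203, 0.041]), np.float64(0.0003))]
1 [299. 144.] [0.5733 0.1323 0.048 ] [array([0.533, 0.145]), array([0.615, 0.136]), array([0.614, 0.119]), array([0.531, 0.128])]
   [(array([0.575, 0.131, 0.042]), np.float64(0.0037)), (array([0.575, 0.132, 0.044]), np.float64(0.0016)), (array([0.574, 0.131, 0.04 ]), np.float64(0.0008))]
2 [297.5 199.5] [0.5666 0.0607 0.048 ] [array([0.524, 0.057]), array([0.526, 0.074]), array([0.609, 0.065]), array([0.608, 0.047])]
   [(array([0.567, 0.059, 0.043]), np.float64(0.0023)), (array([0.567, 0.059, 0.044]), np.float64(0.0002)), (array([0.567, 0.059, 0.042]), np.float64(0.0014))]
3 [295.5 248. ] [ 0.5592 -0.0097  0.048 ] [array([0.518, 0.004]), array([ 0.601, -0.005]), array([ 0.601, -0.024]), array([ 0.517, -0.014])]
   [(array([ 0.56 , -0.012,  0.042]), np.float64(0.0022)), (array([ 0.56 , -0.012,  0.043]), np.float64(0.0011)), (array([ 0.559, -0.012,  0.042]), np.float64(0.0015))]
s4 [292.35365854 244.12195122] [278 234  30  22 328] [ 0.415 -0.274  0.02 ] [array([ 0.404, -0.219]), array([ 0.457, -0.217]), array([ 0.441, -0.324]), array([ 0.39 , -0.324])]
s4 [327.68421053 253.33625731] [313 245  31  18 342] [ 0.43  -0.401  0.02 ] [array([ 0.405, -0.353]), array([ 0.457, -0.344]), array([ 0.47 , -0.446]), array([ 0.418, -0.452])]
d4 [299.36162362 194.12546125] [289 180  20  28 271] [ 0.428 -0.308  0.02 ] [array([ 0.453, -0.216]), array([ 0.473, -0.495]), array([ 0.402, -0.455]), array([ 0.392, -0.188])]
t 15.55 pos [0.5158 0.1122 0.3292] shift [-2.845 -0.522  0.244] xaxis deg 83.5
```

Request:
apply_moves:
  moves:
    - [0, [-0.3, -0.1, 0], [0, 0, 0]]
    - [0, [-0.6, -0.2, 0], [0, 0, 0]]
    - [0, [-0.9, -0.3, 0], [0, 0, 0]]
    - [0, [-1, -0.4, 0], [0, 0, 0]]
    - [0, [-1, -0.45, 0], [0, 0, 0]]
    - [0, [-1, -0.5, 0], [0, 0, 0]]
    - [0, [-1, -0.52, 0], [0, 0, 0]]
    - [0, [-1, -0.52, 0], [0, 0, 0]]

```text
t: 16.55
tool_pos: [0.4403, 0.0005, 0.3292]
orientation: [[0.112, 0.994, 0.0], [0.994, -0.112, 0.0], [0.0, 0.0, -1.0]]
wrist_force: [-0.5, 0.0, -0.3]
gripper_width: 1.0
gripper_force: 0.0
```

Request:
apply_moves:
  moves:
    - [0, [-0.3, 0, 0], [0, 0, 0]]
    - [0, [-0.6, 0, 0], [0, 0, 0]]
    - [0, [-0.9, 0, 0], [0, 0, 0]]
    - [0, [-1, 0, 0], [0, 0, 0]]
    - [0, [-1, 0, 0], [0, 0, 0]]
    - [0, [-1, 0, 0], [0, 0, 0]]
    - [0, [-1, 0, 0], [0, 0, 0]]
    - [0, [-1, 0, 0], [0, 0, 0]]

```text
t: 17.55
tool_pos: [0.4267, -0.1186, 0.3293]
orientation: [[0.112, 0.994, 0.0], [0.994, -0.112, 0.0], [0.0, 0.0, -1.0]]
wrist_force: [0.5, -0.0, -0.3]
gripper_width: 0.999
gripper_force: 0.0
```

Request:
apply_moves:
  moves:
    - [0, [-0.3, 0, 0], [0, 0, 0]]
    - [0, [-0.6, 0, 0], [0, 0, 0]]
    - [0, [-0.9, 0, 0], [0, 0, 0]]
    - [0, [-1, 0, 0], [0, 0, 0]]
    - [0, [-1, 0, 0], [0, 0, 0]]
    - [0, [-1, 0, 0], [0, 0, 0]]
    - [0, [-1, 0, 0], [0, 0, 0]]
    - [0, [-1, 0, 0], [0, 0, 0]]

```text
t: 18.55
tool_pos: [0.4132, -0.2378, 0.3294]
orientation: [[0.112, 0.994, 0.0], [0.994, -0.112, -0.0], [-0.0, 0.0, -1.0]]
wrist_force: [-0.5, 0.1, 0.1]
gripper_width: 1.0
gripper_force: 0.0
```

```bash
cat >> h.py <<'E'
def blanks(f,z=.02):
    s=env.state(); W=cam('wrist',s); im=snap('wrist',f); N,L,S,c=cv2.connectedComponentsWithStats(red(im))
    for i in range(1,N):
        if S[i,4]>600:
            cn=cv2.findContours((L==i).astype(np.uint8),cv2.RETR_EXTERNAL,cv2.CHAIN_APPROX_NONE)[0][0][:,0,:]
            pts=np.array([onz(W,p,z)[:2] for p in cn],np.float32); r=cv2.minAreaRect(pts*1000); (w,h),a=r[1],r[2]
            la=a if w>h else a+90
            print(c[i].round(0),S[i,:5],'ctr',np.round(r[0],1),'size',np.round(r[1],1),'long axis deg',round(la%180,1))
    return s
E
python3 - <<'E'
from h import *
blanks('w5'); rel([.43,-.27,.25])
E
```

```text
[490. 200.] [ 449   82   63  227 8265] ctr [ 730.4 -357.6] size [ 94.3 363.8] long axis deg 99.4
[162. 156.] [137 107  52 101 619] ctr [ 293.1 -222.6] size [  8.  144.5] long axis deg 104.3
[264. 180.] [ 248  145   34   73 2076] ctr [ 423.5 -269.6] size [101.6  40.3] long axis deg 80.5
[ 24. 235.] [   0  179   53  113 2710] ctr [  60.2 -316.5] size [184.   44.1] long axis deg 89.6
[282. 259.] [ 263  227   38   66 1667] ctr [ 437.8 -394.8] size [ 40.8 107.9] long axis deg 97.0
[  9. 272.] [  0 229  28  66 930] ctr [  24.7 -360.5] size [120.1  43.2] long axis deg 67.4
t 18.6 pos [ 0.4132 -0.2379  0.3293] shift [-0.25   0.169  0.661] xaxis deg 83.6
```

View pics/w5.png

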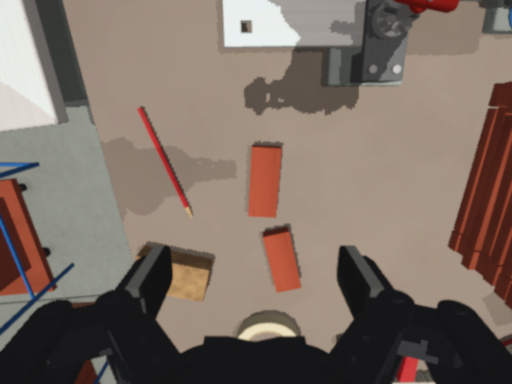

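Blank A is at (264,180) and blank B at (282,259). The sizes of 101×40 mm at z = 0.02 match. I'm going above A.

Request:
apply_moves:
  moves:
    - [0, [-0.1, 0.05, 0.2], [0, 0, 0]]
    - [0, [-0.25, 0.115, 0.5], [0, 0, 0.009]]
    - [0, [-0.25, 0.115, 0.8], [0, 0, 0.009]]
    - [0, [-0.25, 0.115, 1], [0, 0, 0.009]]
    - [0, [-0.25, 0.115, 1], [0, 0, 0.009]]
    - [0, [-0.25, 0.115, 1], [0, 0, 0.009]]
    - [0, [-0.25, 0.115, 1], [0, 0, 0.009]]
    - [0, [-0.25, 0.115, 1], [0, 0, 0.009]]

```text
t: 19.6
tool_pos: [0.4239, -0.2702, 0.2103]
orientation: [[0.169, 0.986, 0.002], [0.986, -0.169, -0.001], [-0.001, 0.002, -1.0]]
wrist_force: [0.3, -0.7, 0.5]
gripper_width: 0.998
gripper_force: 0.0
```

```bash
python3 - <<'E'
from h import *
s=blanks('w6'); print(s['joint_positions']); rel([.4235,-.2696,.074])
E
```

```text
[106. 155.] [  62   87   90  140 1326] ctr [ 295.9 -223. ] size [  8.3 142.6] long axis deg 104.2
[253. 182.] [ 231  132   45  103 4313] ctr [ 423.5 -269.8] size [100.8  40.2] long axis deg 80.4
[ 13. 281.] [   0  221   38   97 2008] ctr [ 158.  -326.3] size [121.7  40.9] long axis deg 64.1
[285. 289.] [ 257  245   57   90 3138] ctr [ 437.6 -394. ] size [ 40.4 109.9] long axis deg 96.9
[-7.27345580e-01  2.23043465e-01 -3.10683796e-01  1.03497789e+00
  6.33003643e-05  1.01300739e+00]
t 19.65 pos [ 0.4238 -0.2701  0.2101] shift [ 0.005 -0.005  1.134] xaxis deg 80.3
```

Request:
apply_moves:
  moves:
    - [0, [0, 0, 0.2], [0, 0, 0]]
    - [0, [0, 0, 0.45], [0, 0, 0]]
    - [0, [0, 0, 0.7], [0, 0, 0]]
    - [0, [0, 0, 0.9], [0, 0, 0]]
    - [0, [0, 0, 0.95], [0, 0, 0]]
    - [0, [0, 0, 0.98], [0, 0, 0]]
    - [0, [0, 0, 0.98], [0, 0, 0]]
    - [0, [0, 0, 0.98], [0, 0, 0]]

```text
t: 20.65
tool_pos: [0.424, -0.2703, 0.0925]
orientation: [[0.169, 0.986, 0.001], [0.986, -0.169, -0.001], [-0.001, 0.002, -1.0]]
wrist_force: [0.1, 0.5, 0.3]
gripper_width: 1.005
gripper_force: 0.0
```

Request:
apply_moves:
  moves:
    - [0, [0, 0, 0.08], [0, 0, 0]]
    - [0, [0, 0, 0.15], [0, 0, 0]]
    - [0, [0, 0, 0.15], [0, 0, 0]]
    - [255, [0, 0, 0.15], [0, 0, 0]]
    - [255, [0, 0, 0.15], [0, 0, 0]]
    - [255, [0, 0, 0.15], [0, 0, 0]]
    - [255, [0, 0, 0.15], [0, 0, 0]]
    - [255, [0, 0, 0.15], [0, 0, 0]]

```text
t: 21.65
tool_pos: [0.4239, -0.2702, 0.0741]
orientation: [[0.169, 0.986, 0.001], [0.986, -0.169, -0.001], [-0.001, 0.001, -1.0]]
wrist_force: [0.5, -0.3, 5.7]
gripper_width: 0.453
gripper_force: 62.2
```

Request:
apply_moves:
  moves:
    - [255, [0, 0, -0.1], [0, 0, 0]]
    - [255, [0, 0, -0.3], [0, 0, 0]]
    - [255, [0, 0, -0.5], [0, 0, 0]]
    - [255, [0, 0, -0.7], [0, 0, -0.02]]
    - [255, [0, 0, -0.9], [0, 0, -0.04]]
    - [255, [0, 0, -1], [0, 0, -0.06]]
    - [255, [0, 0, -1], [0, 0, -0.08]]
    - [255, [0, 0, -1], [0, 0, -0.1]]

```text
t: 22.65
tool_pos: [0.4232, -0.2697, 0.1943]
orientation: [[-0.446, 0.895, 0.0], [0.895, 0.446, -0.0], [-0.0, 0.0, -1.0]]
wrist_force: [-0.6, 0.6, -1.0]
gripper_width: 0.449
gripper_force: 61.6
```

```bash
python3 - <<'E'
from h import *
rel([.567,.06,.25]); print(env.state()['gripper_width'])
E
```

```text
t 22.65 pos [ 0.4232 -0.2697  0.1943] shift [ 1.924  2.299 -0.465] xaxis deg 116.5
0.44934074433872917
```

Request:
apply_moves:
  moves:
    - [255, [0.1, 0.1, -0.2], [0, 0, -0.02]]
    - [255, [0.2, 0.25, -0.4], [0, 0, -0.04]]
    - [255, [0.35, 0.4, -0.47], [0, 0, -0.06]]
    - [255, [0.5, 0.55, -0.47], [0, 0, -0.08]]
    - [255, [0.65, 0.7, -0.47], [0, 0, -0.1]]
    - [255, [0.8, 0.85, -0.47], [0, 0, -0.12]]
    - [255, [0.9, 1, -0.47], [0, 0, -0.14]]
    - [255, [0.9, 1, -0.47], [0, 0, -0.159]]

```text
t: 23.65
tool_pos: [0.4833, -0.1184, 0.2504]
orientation: [[-0.994, 0.107, -0.0], [0.107, 0.994, 0.0], [0.0, 0.0, -1.0]]
wrist_force: [0.6, -0.3, -1.7]
gripper_width: 0.452
gripper_force: 61.6
```

```bash
python3 - <<'E'
from h import *
rel([.567,.06,.25]); print(env.state()['gripper_width'])
E
```

```text
t 23.65 pos [ 0.4833 -0.1184  0.2504] shift [-0.535  1.553  0.003] xaxis deg 173.9
0.45172950286811114
```

Request:
apply_moves:
  moves:
    - [255, [-0.1, 0.15, 0], [0, 0, 0]]
    - [255, [-0.2, 0.35, 0], [0, 0, 0]]
    - [255, [-0.3, 0.55, 0], [0, 0, 0]]
    - [255, [-0.4, 0.75, 0], [0, 0, 0]]
    - [255, [-0.5, 0.9, 0], [0, 0, 0]]
    - [255, [-0.53, 1, 0], [0, 0, 0]]
    - [255, [-0.53, 1, 0], [0, 0, 0]]
    - [255, [-0.53, 1, 0], [0, 0, 0]]

```text
t: 24.65
tool_pos: [0.5595, -0.0083, 0.25]
orientation: [[-0.994, 0.113, -0.001], [0.113, 0.994, -0.0], [0.001, -0.0, -1.0]]
wrist_force: [0.2, -1.2, 0.2]
gripper_width: 0.449
gripper_force: 61.7
```

Request:
apply_moves:
  moves:
    - [255, [0, 0.2, 0], [0, 0, 0]]
    - [255, [0, 0.4, 0], [0, 0, 0]]
    - [255, [0, 0.55, 0.1], [0, 0, 0]]
    - [255, [0, 0.55, 0.3], [0, 0, 0]]
    - [255, [0, 0.55, 0.5], [0, 0, 0]]
    - [255, [0, 0.55, 0.7], [0, 0, 0]]
    - [255, [0, 0.55, 0.8], [0, 0, 0]]
    - [255, [0, 0.55, 0.8], [0, 0, 0]]

```text
t: 25.65
tool_pos: [0.5666, 0.0575, 0.153]
orientation: [[-0.994, 0.113, -0.002], [0.113, 0.994, -0.0], [0.002, -0.0, -1.0]]
wrist_force: [-0.5, -0.3, -0.5]
gripper_width: 0.456
gripper_force: 61.7
```

```bash
python3 - <<'E'
from h import *
rel([.567,.06,.1225]); s=env.state();print(s['gripper_width'])
snap('wrist','w7');snap('scene','s7');snap('side','d7'); W=cam('wrist',s)
f=lambda x,w,h:cv2.resize(x,(w,h),interpolation=cv2.INTER_CUBIC)
o=np.zeros((600,800,3),np.uint8); o[:384,:512]=cv2.imread('pics/w7.png')
o[:288,512:]=f(cv2.imread('pics/d7.png')[150:270,170:290],288,288)
o[300:588,512:]=f(cv2.imread('pics/s7.png')[120:240,180:300],288,288)
for P in ([.581,.2026],[.5733,.1323],[.5667,.06],[.5592,-.011]): print(proj(W,np.array(P+[.048])).round(0))
cv2.imwrite('pics/c7.png',o)
E
```

```text
t 25.65 pos [0.5666 0.0575 0.153 ] shift [-0.001  0.021  0.254] xaxis deg 173.5
0.4561160366071155
[471. 220.]
[367. 221.]
[258. 224.]
[151. 224.]
```

View pics/c7.png

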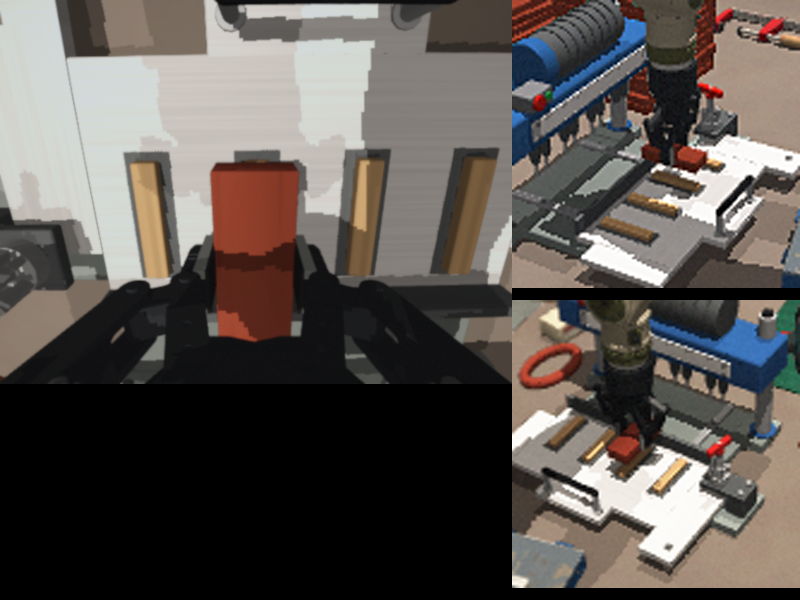

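The blank is over bearer 2 (its recess is centred at about (257,155), the blank at about (255,165)), so I'll lower and release it.

Request:
apply_moves:
  moves:
    - [255, [0, 0.015, 0.08], [0, 0, 0]]
    - [255, [0, 0.015, 0.15], [0, 0, 0]]
    - [255, [0, 0.015, 0.2], [0, 0, 0]]
    - [255, [0, 0.015, 0.23], [0, 0, 0]]
    - [255, [0, 0.015, 0.25], [0, 0, 0]]
    - [255, [0, 0.015, 0.25], [0, 0, 0]]
    - [255, [0, 0.015, 0.25], [0, 0, 0]]
    - [255, [0, 0.015, 0.25], [0, 0, 0]]

```text
t: 26.8
tool_pos: [0.5678, 0.0595, 0.1243]
orientation: [[-0.994, 0.113, 0.001], [0.113, 0.994, 0.0], [-0.001, 0.0, -1.0]]
wrist_force: [0.4, 0.3, -0.8]
gripper_width: 0.449
gripper_force: 61.7
```

Request:
apply_moves:
  moves:
    - [255, [0, 0, 0.01], [0, 0, 0]]
    - [255, [0, 0, 0.01], [0, 0, 0]]
    - [255, [0, 0, 0.02], [0, 0, 0]]
    - [255, [0, 0, 0.02], [0, 0, 0]]
    - [255, [0, 0, 0.02], [0, 0, 0]]
    - [255, [0, 0, 0.02], [0, 0, 0]]
    - [255, [0, 0, 0.02], [0, 0, 0]]
    - [255, [0, 0, 0.02], [0, 0, 0]]

```text
t: 27.8
tool_pos: [0.5677, 0.0595, 0.1221]
orientation: [[-0.994, 0.113, 0.001], [0.113, 0.994, -0.0], [-0.001, 0.0, -1.0]]
wrist_force: [-1.7, -0.1, 5.1]
gripper_width: 0.448
gripper_force: 62.3
```

Request:
apply_moves:
  moves:
    - [120, [0, 0, -0.005], [0, 0, 0]]
    - [110, [0, 0, -0.005], [0, 0, 0]]
    - [90, [0, 0, -0.005], [0, 0, 0]]
    - [80, [0, 0, -0.005], [0, 0, 0]]
    - [80, [0, 0, -0.1], [0, 0, 0]]
    - [80, [0, 0, -0.4], [0, 0, 0]]
    - [80, [0, 0, -0.8], [0, 0, 0]]
    - [80, [0, 0, -1], [0, 0, 0]]

```text
t: 28.8
tool_pos: [0.5686, 0.0595, 0.2454]
orientation: [[-0.994, 0.113, 0.005], [0.113, 0.994, -0.0], [-0.005, 0.0, -1.0]]
wrist_force: [0.2, -0.4, 0.7]
gripper_width: 0.69
gripper_force: 0.0
```

```bash
python3 - <<'E'
from h import *
blanks('w8',.068); rel([.44,-.3,.33])
E
```

```text
[254. 185.] [ 232  133   46  108 4593] ctr [568.9  59.4] size [ 40.3 101.5] long axis deg 173.5
[ 44. 240.] [  28  208   36   68 1623] ctr [ 601.2 -148.6] size [33.4 76.3] long axis deg 163.8
[484. 298.] [ 458  244   54   99 2711] ctr [719.2 288.2] size [123.8  57.1] long axis deg 10.3
[ 22. 332.] [   0  309   66   65 2241] ctr [ 703.5 -226.9] size [ 52.7 134.9] long axis deg 125.8
t 28.85 pos [0.5695 0.0595 0.248 ] shift [ 0.729 -3.098 -0.691] xaxis deg 173.5
```

View pics/w8.png

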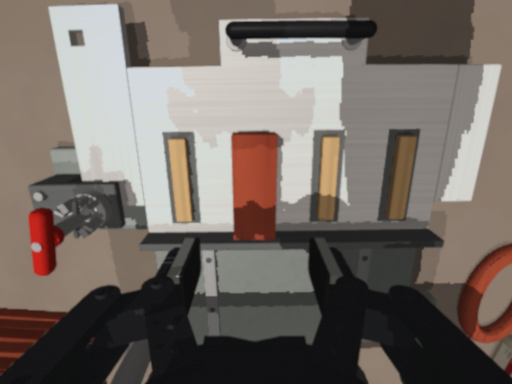

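Blank A lies flat and centred on bearer 2, at (254,185). Now B.

Request:
apply_moves:
  moves:
    - [40, [0.1, -0.2, -0.2], [0, 0, 0]]
    - [0, [0.2, -0.4, -0.4], [0, 0, 0]]
    - [0, [0.35, -0.7, -0.4], [0, 0, 0]]
    - [0, [0.5, -1, -0.4], [0, 0, 0.02]]
    - [0, [0.6, -1, -0.4], [0, 0, 0.04]]
    - [0, [0.7, -1, -0.4], [0, 0, 0.06]]
    - [0, [0.7, -1, -0.4], [0, 0, 0.08]]
    - [0, [0.7, -1, -0.4], [0, 0, 0.1]]

```text
t: 29.85
tool_pos: [0.4703, -0.0503, 0.29]
orientation: [[-0.735, 0.679, 0.001], [0.679, 0.735, -0.0], [-0.001, 0.0, -1.0]]
wrist_force: [-0.0, 0.1, -0.4]
gripper_width: 0.999
gripper_force: 0.0
```

```bash
python3 - <<'E'
from h import *
rel([.4376,-.36,.26])
E
```

```text
t 29.85 pos [ 0.4703 -0.0503  0.29  ] shift [-1.551 -2.081  0.25 ] xaxis deg 137.3
```

Request:
apply_moves:
  moves:
    - [0, [-0.2, -0.25, 0], [0, 0, 0.015]]
    - [0, [-0.4, -0.5, 0], [0, 0, 0.03]]
    - [0, [-0.6, -0.75, 0], [0, 0, 0.045]]
    - [0, [-0.75, -1, 0], [0, 0, 0.06]]
    - [0, [-0.75, -1, 0], [0, 0, 0.08]]
    - [0, [-0.75, -1, 0], [0, 0, 0.1]]
    - [0, [-0.75, -1, 0], [0, 0, 0.112]]
    - [0, [-0.75, -1, 0], [0, 0, 0.112]]

```text
t: 30.85
tool_pos: [0.4558, -0.1996, 0.2898]
orientation: [[-0.126, 0.992, 0.0], [0.992, 0.126, -0.0], [-0.0, 0.0, -1.0]]
wrist_force: [-0.1, -0.2, 0.2]
gripper_width: 0.999
gripper_force: 0.0
```

```bash
python3 - <<'E'
from h import *
rel([.4376,-.36,.26]); blanks('w9')
E
```

```text
t 30.85 pos [ 0.4558 -0.1996  0.2898] shift [-1.307 -0.319  0.249] xaxis deg 97.2
[421.  87.] [ 390   67   66   39 1238] ctr [632. -86.] size [25.4 81.8] long axis deg 163.5
[119. 163.] [102 108  36 115 776] ctr [ 294.6 -221. ] size [  8.4 143.7] long axis deg 104.2
[474. 258.] [  408   174   104   181 10375] ctr [ 765.9 -330.5] size [146.5 319.6] long axis deg 113.7
[224. 296.] [ 209  264   31   66 1831] ctr [ 437.8 -393.1] size [ 41.2 111. ] long axis deg 96.8
```

Request:
apply_moves:
  moves:
    - [0, [-0.25, -0.1, 0], [0, 0, 0]]
    - [0, [-0.5, -0.2, 0], [0, 0, 0]]
    - [0, [-0.75, -0.3, 0], [0, 0, 0]]
    - [0, [-1, -0.35, 0], [0, 0, 0]]
    - [0, [-1, -0.35, 0], [0, 0, 0]]
    - [0, [-1, -0.35, 0], [0, 0, 0]]
    - [0, [-1, -0.35, 0], [0, 0, 0]]
    - [0, [-1, -0.35, 0], [0, 0, 0]]

```text
t: 31.9
tool_pos: [0.4295, -0.323, 0.2898]
orientation: [[-0.127, 0.992, 0.0], [0.992, 0.127, 0.0], [0.0, 0.0, -1.0]]
wrist_force: [-0.5, 0.2, -0.4]
gripper_width: 1.002
gripper_force: 0.0
```

Request:
apply_moves:
  moves:
    - [0, [-0.25, 0, 0.2], [0, 0, 0]]
    - [0, [-0.5, 0, 0.4], [0, 0, 0]]
    - [0, [-0.55, 0, 0.6], [0, 0, 0]]
    - [0, [-0.55, 0, 0.65], [0, 0, 0]]
    - [0, [-0.55, 0, 0.65], [0, 0, 0]]
    - [0, [-0.55, 0, 0.65], [0, 0, 0]]
    - [0, [-0.55, 0, 0.65], [0, 0, 0]]
    - [0, [-0.55, 0, 0.65], [0, 0, 0]]

```text
t: 32.9
tool_pos: [0.4378, -0.3894, 0.2124]
orientation: [[-0.126, 0.992, 0.001], [0.992, 0.126, -0.001], [-0.001, 0.001, -1.0]]
wrist_force: [-1.0, -0.3, 0.1]
gripper_width: 0.997
gripper_force: 0.0
```

```bash
python3 - <<'E'
from h import *
blanks('w10');rel([.4378,-.389,.074])
E
```

```text
[253. 190.] [ 231  141   45  101 4175] ctr [ 438.  -397.7] size [ 40.4 101.4] long axis deg 97.1
t 32.95 pos [ 0.4377 -0.3893  0.2122] shift [0.004 0.    1.152] xaxis deg 97.2
```

Request:
apply_moves:
  moves:
    - [0, [-0.07, -0.005, 0.2], [0, 0, 0]]
    - [0, [-0.07, -0.005, 0.45], [0, 0, 0]]
    - [0, [-0.07, -0.005, 0.7], [0, 0, 0]]
    - [0, [-0.07, -0.005, 0.9], [0, 0, 0]]
    - [0, [-0.07, -0.005, 0.98], [0, 0, 0]]
    - [0, [-0.07, -0.005, 1], [0, 0, 0]]
    - [0, [-0.07, -0.005, 1], [0, 0, 0]]
    - [0, [-0.07, -0.005, 1], [0, 0, 0]]

```text
t: 33.95
tool_pos: [0.4385, -0.3983, 0.0927]
orientation: [[-0.125, 0.992, 0.001], [0.992, 0.125, -0.001], [-0.002, 0.001, -1.0]]
wrist_force: [-0.7, 0.2, -0.6]
gripper_width: 1.001
gripper_force: 0.0
```

Request:
apply_moves:
  moves:
    - [0, [0, 0, 0.08], [0, 0, 0]]
    - [0, [0, 0, 0.15], [0, 0, 0]]
    - [0, [0, 0, 0.15], [0, 0, 0]]
    - [255, [0, 0, 0.15], [0, 0, 0]]
    - [255, [0, 0, 0.15], [0, 0, 0]]
    - [255, [0, 0, 0.15], [0, 0, 0]]
    - [255, [0, 0, 0.15], [0, 0, 0]]
    - [255, [0, 0, 0.15], [0, 0, 0]]

```text
t: 34.95
tool_pos: [0.4384, -0.3981, 0.0742]
orientation: [[-0.125, 0.992, 0.001], [0.992, 0.125, -0.001], [-0.001, 0.001, -1.0]]
wrist_force: [0.2, 0.9, 4.2]
gripper_width: 0.453
gripper_force: 62.8
```

Request:
apply_moves:
  moves:
    - [255, [0, 0, -0.1], [0, 0, 0]]
    - [255, [0, 0, -0.3], [0, 0, 0]]
    - [255, [0, 0, -0.5], [0, 0, 0]]
    - [255, [0, 0, -0.7], [0, 0, 0]]
    - [255, [0, 0, -0.9], [0, 0, -0.02]]
    - [255, [0, 0, -1], [0, 0, -0.04]]
    - [255, [0, 0, -1], [0, 0, -0.06]]
    - [255, [0, 0, -1], [0, 0, -0.08]]

```text
t: 35.95
tool_pos: [0.4379, -0.3976, 0.1943]
orientation: [[-0.591, 0.807, 0.0], [0.807, 0.591, -0.0], [-0.0, 0.0, -1.0]]
wrist_force: [0.5, 0.2, -0.6]
gripper_width: 0.452
gripper_force: 62.4
```

```bash
python3 - <<'E'
from h import *
rel([.5815,.2022,.26])
E
```

```text
t 35.95 pos [ 0.4379 -0.3976  0.1943] shift [ 3.324  3.92  -0.548] xaxis deg 126.2
```

Request:
apply_moves:
  moves:
    - [255, [0.1, 0.1, -0.2], [0, 0, -0.015]]
    - [255, [0.2, 0.25, -0.4], [0, 0, -0.03]]
    - [255, [0.35, 0.4, -0.55], [0, 0, -0.05]]
    - [255, [0.5, 0.55, -0.55], [0, 0, -0.07]]
    - [255, [0.65, 0.75, -0.55], [0, 0, -0.09]]
    - [255, [0.8, 0.9, -0.55], [0, 0, -0.11]]
    - [255, [0.85, 1, -0.55], [0, 0, -0.125]]
    - [255, [0.85, 1, -0.55], [0, 0, -0.132]]

```text
t: 36.95
tool_pos: [0.4752, -0.2433, 0.2601]
orientation: [[-0.994, 0.109, -0.0], [0.109, 0.994, 0.0], [0.0, 0.0, -1.0]]
wrist_force: [0.8, 0.1, -0.9]
gripper_width: 0.452
gripper_force: 62.4
```

```bash
python3 - <<'E'
from h import *
rel([.5815,.2022,.26]); print(env.state()['gripper_width'])
E
```

```text
t 36.95 pos [ 0.4752 -0.2433  0.2601] shift [-4.750e-01  3.787e+00  2.000e-03] xaxis deg 173.7
0.45193770091940255
```

Request:
apply_moves:
  moves:
    - [255, [0, 0.2, 0], [0, 0, 0]]
    - [255, [0, 0.4, 0], [0, 0, 0]]
    - [255, [0, 0.6, 0], [0, 0, 0]]
    - [255, [0, 0.8, 0], [0, 0, 0]]
    - [255, [0, 1, 0], [0, 0, 0]]
    - [255, [0, 1, 0], [0, 0, 0]]
    - [255, [0, 1, 0], [0, 0, 0]]
    - [255, [0, 1, 0], [0, 0, 0]]

```text
t: 37.95
tool_pos: [0.4887, -0.1262, 0.2597]
orientation: [[-0.994, 0.114, 0.0], [0.114, 0.994, -0.0], [-0.0, -0.0, -1.0]]
wrist_force: [-0.1, -0.2, -1.2]
gripper_width: 0.45
gripper_force: 62.3
```

Request:
apply_moves:
  moves:
    - [255, [0, 0.2, 0], [0, 0, 0]]
    - [255, [0, 0.4, 0], [0, 0, 0]]
    - [255, [0, 0.6, 0], [0, 0, 0]]
    - [255, [0, 0.8, 0], [0, 0, 0]]
    - [255, [0, 1, 0], [0, 0, 0]]
    - [255, [0, 1, 0], [0, 0, 0]]
    - [255, [0, 1, 0], [0, 0, 0]]
    - [255, [0, 1, 0], [0, 0, 0]]

```text
t: 38.95
tool_pos: [0.5023, -0.0072, 0.2596]
orientation: [[-0.993, 0.114, -0.0], [0.114, 0.993, -0.0], [-0.0, -0.0, -1.0]]
wrist_force: [-0.0, -0.2, -1.9]
gripper_width: 0.452
gripper_force: 62.3
```

Request:
apply_moves:
  moves:
    - [255, [-0.1, 0.2, 0], [0, 0, 0]]
    - [255, [-0.2, 0.4, 0], [0, 0, 0]]
    - [255, [-0.3, 0.6, 0], [0, 0, 0]]
    - [255, [-0.4, 0.8, 0], [0, 0, 0]]
    - [255, [-0.475, 1, 0], [0, 0, 0]]
    - [255, [-0.475, 1, 0], [0, 0, 0]]
    - [255, [-0.475, 1, 0], [0, 0, 0]]
    - [255, [-0.475, 1, 0], [0, 0, 0]]

```text
t: 39.95
tool_pos: [0.5721, 0.1056, 0.2597]
orientation: [[-0.993, 0.114, -0.0], [0.114, 0.993, -0.0], [0.0, -0.0, -1.0]]
wrist_force: [-0.4, 0.5, -0.5]
gripper_width: 0.454
gripper_force: 62.4
```

Request:
apply_moves:
  moves:
    - [255, [0, 0.3, 0], [0, 0, 0]]
    - [255, [0, 0.6, 0], [0, 0, 0]]
    - [255, [0, 0.787, 0.1], [0, 0, 0]]
    - [255, [0, 0.787, 0.3], [0, 0, 0]]
    - [255, [0, 0.787, 0.5], [0, 0, 0]]
    - [255, [0, 0.787, 0.7], [0, 0, 0]]
    - [255, [0, 0.787, 0.85], [0, 0, 0]]
    - [255, [0, 0.787, 0.85], [0, 0, 0]]

```text
t: 40.95
tool_pos: [0.5815, 0.1996, 0.1553]
orientation: [[-0.994, 0.113, -0.004], [0.113, 0.994, -0.001], [0.004, -0.002, -1.0]]
wrist_force: [-0.5, 0.5, -0.7]
gripper_width: 0.456
gripper_force: 62.4
```

```bash
python3 - <<'E'
from h import *
rel([.5815,.2022,.1222]); s=env.state();print(s['gripper_width'])
im=snap('wrist','w11'); W=cam('wrist',s)
for P in ([.5815,.2022],[.5733,.1323],[.5667,.06],[.5592,-.011]): print(proj(W,np.array(P+[.048])).round(0))
E
```

```text
t 40.95 pos [0.5815 0.1996 0.1553] shift [0.002 0.022 0.276] xaxis deg 173.5
0.45615641387323597
[258. 222.]
[154. 222.]
[ 49. 224.]
[-49. 224.]
```

View pics/w11.png

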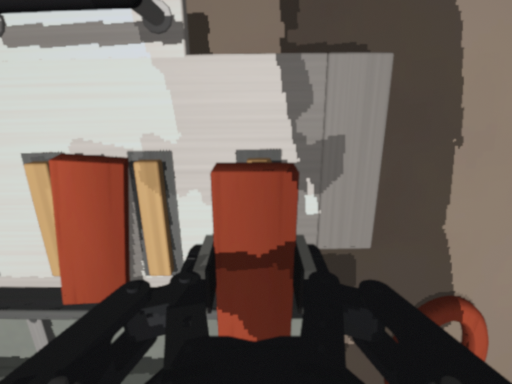

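Blank B is lined up over bearer 0, whose recess is centred at about column 258. But blank A, now at about (92,230), has been knocked left off bearer 2, which shows at column 42. I'll place B first and then mend A.

Request:
apply_moves:
  moves:
    - [255, [0, 0.015, 0.08], [0, 0, 0]]
    - [255, [0, 0.015, 0.15], [0, 0, 0]]
    - [255, [0, 0.015, 0.2], [0, 0, 0]]
    - [255, [0, 0.015, 0.24], [0, 0, 0]]
    - [255, [0, 0.015, 0.26], [0, 0, 0]]
    - [255, [0, 0.015, 0.28], [0, 0, 0]]
    - [255, [0, 0.015, 0.285], [0, 0, 0]]
    - [255, [0, 0.015, 0.285], [0, 0, 0]]

```text
t: 42.0
tool_pos: [0.5834, 0.2022, 0.1236]
orientation: [[-0.994, 0.113, 0.0], [0.113, 0.994, 0.0], [-0.0, 0.0, -1.0]]
wrist_force: [0.7, 0.1, -0.6]
gripper_width: 0.447
gripper_force: 62.4
```

Request:
apply_moves:
  moves:
    - [255, [0.012, 0, 0.006], [0, 0, 0]]
    - [255, [0.012, 0, 0.012], [0, 0, 0]]
    - [255, [0.012, 0, 0.015], [0, 0, 0]]
    - [255, [0.012, 0, 0.015], [0, 0, 0]]
    - [255, [0.012, 0, 0.015], [0, 0, 0]]
    - [255, [0.012, 0, 0.015], [0, 0, 0]]
    - [255, [0.012, 0, 0.015], [0, 0, 0]]
    - [255, [0.012, 0, 0.015], [0, 0, 0]]

```text
t: 43.0
tool_pos: [0.5818, 0.2024, 0.1222]
orientation: [[-0.994, 0.113, 0.0], [0.113, 0.994, 0.0], [-0.0, 0.0, -1.0]]
wrist_force: [-2.6, 0.0, 4.1]
gripper_width: 0.454
gripper_force: 63.0
```

Request:
apply_moves:
  moves:
    - [120, [0, 0, -0.003], [0, 0, 0]]
    - [110, [0, 0, -0.003], [0, 0, 0]]
    - [90, [0, 0, -0.003], [0, 0, 0]]
    - [80, [0, 0, -0.003], [0, 0, 0]]
    - [80, [0, 0, -0.1], [0, 0, 0]]
    - [80, [0, 0, -0.4], [0, 0, 0]]
    - [80, [0, -0.2, -0.8], [0, 0, 0]]
    - [80, [0, -0.7, -1], [0, 0, 0]]

```text
t: 44.0
tool_pos: [0.574, 0.1218, 0.2447]
orientation: [[-0.994, 0.109, 0.006], [0.109, 0.994, 0.001], [-0.006, 0.001, -1.0]]
wrist_force: [-0.7, -0.8, 0.6]
gripper_width: 0.686
gripper_force: 0.0
```

Request:
apply_moves:
  moves:
    - [80, [0, 0, 0], [0, 0, 0]]
    - [80, [0, 0, 0], [0, 0, 0]]
    - [80, [0, 0, 0], [0, 0, 0]]
    - [80, [0, 0, 0], [0, 0, 0]]
    - [80, [0, 0, 0], [0, 0, 0]]
    - [80, [0, 0, 0], [0, 0, 0]]
    - [80, [0, 0, 0], [0, 0, 0]]
    - [80, [0, 0, 0], [0, 0, 0]]

```text
t: 45.0
tool_pos: [0.5727, 0.1209, 0.2409]
orientation: [[-0.994, 0.113, 0.0], [0.113, 0.994, 0.0], [-0.0, 0.0, -1.0]]
wrist_force: [0.6, -0.1, 0.2]
gripper_width: 0.688
gripper_force: 0.0
```

```bash
python3 - <<'E'
from h import *
blanks('w12',.068); s=env.state(); W=cam('wrist',s); im=cv2.imread('pics/w12.png')[:,:,::-1].copy()
rel([.575,.1,.2])
for P in ([.5815,.2022],[.5733,.1323],[.567,.06],[.5592,-.011]): u=proj(W,np.array(P+[.048])); c=bearer(im,u)[0]; print(u.round(0),c.round(0),onz(W,c,.048).round(4))
E
```

```text
[344. 188.] [ 317  135   57  109 5086] ctr [582.1 200.6] size [ 43.5 101.4] long axis deg 173.7
[226. 190.] [ 200  137   55  108 4730] ctr [572.7  95. ] size [ 41.  102.5] long axis deg 166.6
[465. 286.] [ 420  250   78   90 2970] ctr [705.3 328. ] size [105.2  70. ] long axis deg 40.7
[ 18. 337.] [   0  316   51   59 1704] ctr [ 711.8 -167.1] size [ 46.1 111.8] long axis deg 128.3
t 45.05 pos [0.5726 0.1208 0.2409] shift [-0.039 -0.17   0.341] xaxis deg 173.5
[339. 185.] [264. 183.] [0.5713 0.131  0.048 ]
[266. 185.] [264. 183.] [0.5713 0.131  0.048 ]
[190. 187.] [190. 184.] [0.5642 0.0605 0.048 ]
[117. 187.] [116. 185.] [ 0.5568 -0.0107  0.048 ]
```

View pics/w12.png

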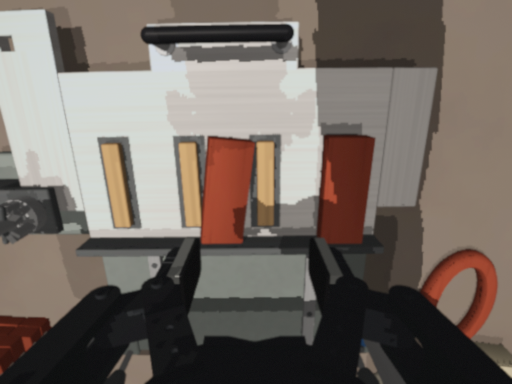

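B sits on bearer 0 at (346,188). A lies askew between bearers 1 and 2 at (226,190). I'll check A's height against B's to see whether it is down on the deck.

```bash
python3 - <<'E'
from h import *
s=env.state(); W,A,B=cam('wrist',s),cam('scene'),cam('side'); a=snap('scene','s13'); b=snap('side','d13')
for nm,w,P in (('B',(344,188),[.582,.2015,.06]),('A',(226,190),[.5727,.095,.06])):
    r=[]
    for n,I,C in(('s',a,A),('d',b,B)):
        N,L,S,c=cv2.connectedComponentsWithStats(red(I)); e=proj(C,np.array(P)); i=min((i for i in range(1,N) if S[i,4]>60),key=lambda i:np.hypot(*(c[i]-e))); r.append(c[i]); print(nm,n,e.round(0),c[i].round(1),S[i])
    print([(t[0].round(4),round(t[1],4)) for t in(tri(A,r[0],B,r[1]),tri(W,w,B,r[1]),tri(W,w,A,r[0]))])
f=lambda x,w,h:cv2.resize(x,(w,h),interpolation=cv2.INTER_CUBIC)
o=np.hstack([f(cv2.imread('pics/s13.png')[130:210,180:270],400,356),f(cv2.imread('pics/d13.png')[170:250,190:280],400,356)]); cv2.imwrite('pics/c13.png',o)
E
```

```text
B s [202. 171.] [202.  171.3] [192 162  22  20 222]
B d [217. 241.] [216.5 241.2] [202 233  30  18 307]
[(array([0.5842, 0.2027, 0.0578]), np.float64(0.0035)), (array([0.5829, 0.2037, 0.0596]), np.float64(0.0038)), (array([0.5822, 0.2033, 0.0569]), np.float64(0.0014))]
A s [223. 180.] [224.2 181. ] [213 172  24  19 222]
A d [233. 226.] [232.3 226.8] [219 218  27  19 274]
[(array([0.5754, 0.0922, 0.0524]), np.float64(0.0024)), (array([0.5733, 0.0948, 0.0552]), np.float64(0.0029)), (array([0.574 , 0.0932, 0.051 ]), np.float64(0.0021))]
```

View pics/c13.png

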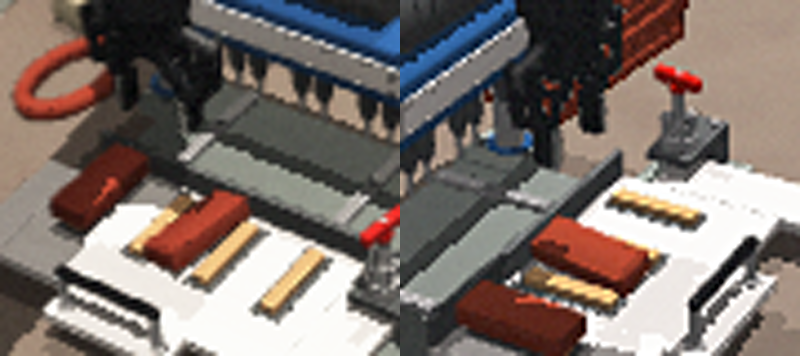

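A is tilted, one edge on the deck and roughly 5 mm lower in the mean. I'll grip it with the tips kept just above the bearer tops.

Request:
apply_moves:
  moves:
    - [0, [-0.025, -0.2, 0], [0, 0, 0.019]]
    - [0, [-0.025, -0.218, 0.3], [0, 0, 0.019]]
    - [0, [-0.025, -0.218, 0.6], [0, 0, 0.019]]
    - [0, [-0.025, -0.218, 0.9], [0, 0, 0.019]]
    - [0, [-0.025, -0.218, 0.98], [0, 0, 0.019]]
    - [0, [-0.025, -0.218, 0.985], [0, 0, 0.019]]
    - [0, [-0.025, -0.218, 0.985], [0, 0, 0.019]]
    - [0, [-0.025, -0.218, 0.985], [0, 0, 0.019]]

```text
t: 46.15
tool_pos: [0.5736, 0.0946, 0.1242]
orientation: [[-0.973, 0.23, 0.003], [0.23, 0.973, 0.0], [-0.003, 0.001, -1.0]]
wrist_force: [0.3, 0.1, -0.4]
gripper_width: 0.998
gripper_force: 0.0
```

Request:
apply_moves:
  moves:
    - [100, [0, 0, 0], [0, 0, 0]]
    - [100, [0, 0, 0], [0, 0, 0]]
    - [120, [0, 0, 0], [0, 0, 0]]
    - [255, [0, 0, 0], [0, 0, 0]]
    - [255, [0, 0, 0], [0, 0, 0]]
    - [255, [0, 0, 0], [0, 0, 0]]
    - [255, [0, 0, 0], [0, 0, 0]]
    - [255, [0, 0, 0], [0, 0, 0]]

```text
t: 47.15
tool_pos: [0.5727, 0.0946, 0.1231]
orientation: [[-0.973, 0.23, 0.001], [0.23, 0.973, 0.0], [-0.0, 0.0, -1.0]]
wrist_force: [-2.2, 0.4, 5.9]
gripper_width: 0.457
gripper_force: 58.6
```

Request:
apply_moves:
  moves:
    - [255, [0, 0, -0.05], [0, 0, 0]]
    - [255, [0, 0, -0.15], [0, 0, 0]]
    - [255, [0, 0, -0.25], [0, 0, 0]]
    - [255, [-0.012, -0.15, -0.25], [0, 0, -0.01]]
    - [255, [-0.012, -0.293, -0.25], [0, 0, -0.019]]
    - [255, [-0.012, -0.293, -0.25], [0, 0, -0.019]]
    - [255, [-0.012, -0.293, -0.25], [0, 0, -0.019]]
    - [255, [-0.012, -0.293, -0.25], [0, 0, -0.019]]

```text
t: 48.15
tool_pos: [0.5661, 0.0605, 0.1528]
orientation: [[-0.994, 0.113, 0.0], [0.113, 0.994, 0.0], [-0.0, 0.0, -1.0]]
wrist_force: [-0.1, 1.1, -0.7]
gripper_width: 0.458
gripper_force: 58.9
```

```bash
python3 - <<'E'
from h import *
rel([.566,.06,.1222]); s=env.state();print(s['gripper_width'])
im=snap('wrist','w14'); snap('side','d14'); W=cam('wrist',s)
for P in ([.5733,.1323],[.566,.06],[.5592,-.011]): print(proj(W,np.array(P+[.048])).round(0))
f=lambda x,w,h:cv2.resize(x,(w,h),interpolation=cv2.INTER_CUBIC)
o=np.zeros((400,800,3),np.uint8); o[:384,:512]=cv2.imread('pics/w14.png'); o[:256,512:]=f(cv2.imread('pics/d14.png')[180:260,200:290],288,256); cv2.imwrite('pics/c14.png',o)
E
```

```text
t 48.15 pos [0.5661 0.0605 0.1528] shift [ 0.    -0.005  0.255] xaxis deg 173.5
0.45791118320621627
[362. 222.]
[253. 224.]
[147. 225.]
```

View pics/c14.png

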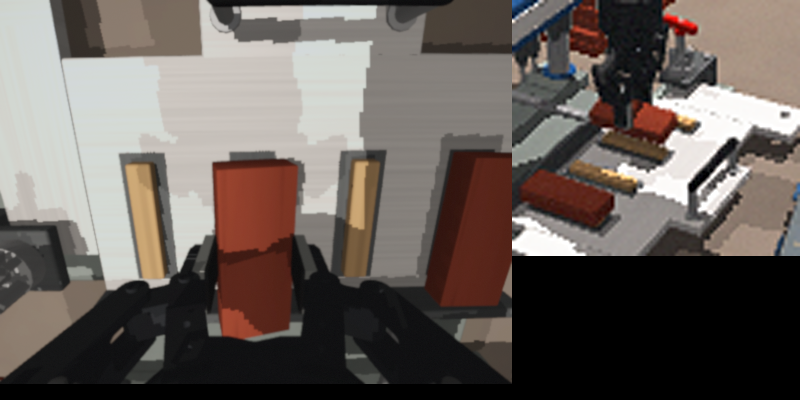

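The blank is held with a slight roll and centred on the bearer. I'll lower it until it touches.

Request:
apply_moves:
  moves:
    - [255, [0, 0, 0.08], [0, 0, 0]]
    - [255, [0, 0, 0.15], [0, 0, 0]]
    - [255, [0, 0, 0.18], [0, 0, 0]]
    - [255, [0, 0, 0.19], [0, 0, 0]]
    - [255, [0, 0, 0.2], [0, 0, 0]]
    - [255, [0, 0, 0.205], [0, 0, 0]]
    - [255, [0, 0, 0.21], [0, 0, 0]]
    - [255, [0, 0, 0.21], [0, 0, 0]]

```text
t: 49.25
tool_pos: [0.5679, 0.0598, 0.1307]
orientation: [[-0.994, 0.113, 0.006], [0.113, 0.994, -0.001], [-0.006, 0.0, -1.0]]
wrist_force: [-2.9, -1.1, 17.4]
gripper_width: 0.457
gripper_force: 61.2
```

Request:
apply_moves:
  moves:
    - [255, [0, 0, -0.02], [0, 0, 0]]
    - [255, [0, 0, -0.02], [0, 0, 0]]
    - [120, [0, 0, -0.02], [0, 0, 0]]
    - [110, [0, 0, -0.02], [0, 0, 0]]
    - [100, [0, 0, -0.02], [0, 0, 0]]
    - [90, [0, 0, -0.02], [0, 0, 0]]
    - [80, [0, 0, -0.02], [0, 0, 0]]
    - [80, [0, 0, -0.1], [0, 0, 0]]

```text
t: 50.25
tool_pos: [0.5653, 0.06, 0.1391]
orientation: [[-0.994, 0.113, -0.002], [0.113, 0.994, 0.0], [0.002, -0.0, -1.0]]
wrist_force: [-0.1, 1.1, 0.4]
gripper_width: 0.684
gripper_force: 0.0
```

Request:
apply_moves:
  moves:
    - [80, [0, 0, -0.3], [0, 0, 0]]
    - [80, [0, 0, -0.6], [0, 0, 0]]
    - [80, [0, 0, -0.85], [0, 0, 0]]
    - [80, [0, 0, -0.85], [0, 0, 0]]
    - [80, [0, 0, -0.85], [0, 0, 0]]
    - [80, [0, 0, -0.85], [0, 0, 0]]
    - [80, [0, 0, -0.85], [0, 0, 0]]
    - [80, [0, 0, -0.85], [0, 0, 0]]

```text
t: 51.25
tool_pos: [0.5657, 0.06, 0.2408]
orientation: [[-0.994, 0.113, -0.001], [0.113, 0.994, 0.0], [0.001, -0.0, -1.0]]
wrist_force: [0.2, 0.4, -0.4]
gripper_width: 0.69
gripper_force: 0.0
```

```bash
python3 - <<'E'
from h import *
blanks('w15',.068); s=env.state(); W,A,B=cam('wrist',s),cam('scene'),cam('side'); a=snap('scene','s15'); b=snap('side','d15')
rel([.567,.06,.2])
for nm,P in (('B',[.582,.2015,.06]),('A',[.567,.06,.06])):
    r=[]
    for n,I,C in(('s',a,A),('d',b,B)):
        N,L,S,c=cv2.connectedComponentsWithStats(red(I)); e=proj(C,np.array(P)); i=min((i for i in range(1,N) if S[i,4]>60),key=lambda i:np.hypot(*(c[i]-e))); r.append(c[i])
    t=tri(A,r[0],B,r[1]); print(nm,t[0].round(4),round(t[1],4))
f=lambda x,w,h:cv2.resize(x,(w,h),interpolation=cv2.INTER_CUBIC)
o=np.zeros((400,800,3),np.uint8); o[:384,:512]=cv2.imread('pics/w15.png'); o[:256,512:]=f(cv2.imread('pics/d15.png')[180:260,200:290],288,256); cv2.imwrite('pics/c15.png',o)
E
```

```text
[252. 190.] [ 230  137   46  109 4708] ctr [567.4  57.2] size [ 39.8 101.5] long axis deg 173.1
[409. 192.] [ 377  139   68  109 5501] ctr [585.1 197.7] size [ 47.9 102.5] long axis deg 174.1
[ 40. 248.] [  24  215   37   70 1685] ctr [ 602.9 -149.9] size [33.8 77.5] long axis deg 164.0
[486. 304.] [ 460  250   52   99 2631] ctr [718.1 286.2] size [123.2  54.3] long axis deg 10.1
[ 20. 336.] [   0  314   61   60 1865] ctr [ 699.1 -222.6] size [ 47.9 121.7] long axis deg 126.2
t 51.4 pos [0.5659 0.06   0.2412] shift [-0.009  0.001  0.344] xaxis deg 173.5
B [0.5879 0.202  0.0577] 0.0025
A [0.5681 0.0566 0.0585] 0.0012
```

View pics/c15.png

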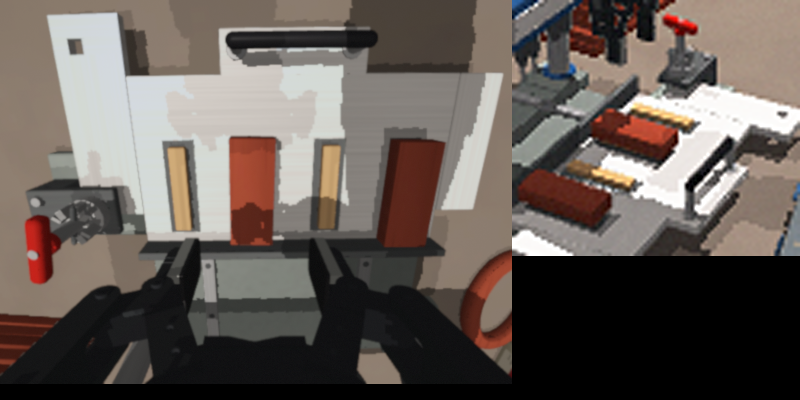

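Both blanks lie flat: A at (253,190), midway between bearers 1 and 3, and B on bearer 0. Next is the bow handle, to push the shuttle home.

Request:
apply_moves:
  moves:
    - [0, [0.1, 0.05, -0.1], [0, 0, 0.028]]
    - [0, [0.3, 0.1, -0.1], [0, 0, 0.056]]
    - [0, [0.5, 0.15, -0.1], [0, 0, 0.084]]
    - [0, [0.7, 0.2, -0.1], [0, 0, 0.112]]
    - [0, [0.9, 0.27, -0.1], [0, 0, 0.14]]
    - [0, [1, 0.27, -0.1], [0, 0, 0.168]]
    - [0, [1, 0.27, -0.1], [0, 0, 0.196]]
    - [0, [1, 0.27, -0.1], [0, 0, 0.224]]

```text
t: 52.4
tool_pos: [0.4502, 0.1058, 0.2537]
orientation: [[-0.045, 0.999, 0.001], [0.999, 0.045, 0.0], [-0.0, 0.001, -1.0]]
wrist_force: [0.4, -0.1, 0.6]
gripper_width: 1.002
gripper_force: 0.0
```

```bash
python3 - <<'E'
from h import *
rel([.4455,.1066,.138])
E
```

```text
t 52.4 pos [0.4502 0.1058 0.2537] shift [ 0.008 -0.039  0.964] xaxis deg 92.6
```

Request:
apply_moves:
  moves:
    - [0, [0.008, -0.04, 0.1], [0, 0, 0.025]]
    - [0, [0.008, -0.04, 0.3], [0, 0, 0.025]]
    - [0, [0.008, -0.04, 0.55], [0, 0, 0.025]]
    - [0, [0.008, -0.04, 0.8], [0, 0, 0.025]]
    - [0, [0.008, -0.04, 0.94], [0, 0, 0.025]]
    - [0, [0.008, -0.04, 0.96], [0, 0, 0.025]]
    - [0, [0.008, -0.04, 0.96], [0, 0, 0.025]]
    - [0, [0.008, -0.04, 0.96], [0, 0, 0.025]]

```text
t: 53.4
tool_pos: [0.4462, 0.1065, 0.1392]
orientation: [[0.107, 0.994, 0.002], [0.994, -0.107, 0.0], [0.0, 0.002, -1.0]]
wrist_force: [0.6, -0.7, 0.2]
gripper_width: 1.002
gripper_force: 0.0
```

Request:
apply_moves:
  moves:
    - [255, [0, 0, 0], [0, 0, 0]]
    - [255, [0, 0, 0], [0, 0, 0]]
    - [255, [0, 0, 0], [0, 0, 0]]
    - [255, [0, 0, 0], [0, 0, 0]]
    - [255, [0, 0, 0], [0, 0, 0]]
    - [255, [0, 0, 0], [0, 0, 0]]
    - [255, [0, 0, 0], [0, 0, 0]]
    - [255, [0, 0, 0], [0, 0, 0]]

```text
t: 54.4
tool_pos: [0.4463, 0.1064, 0.1387]
orientation: [[0.107, 0.994, 0.002], [0.994, -0.107, -0.0], [0.0, 0.002, -1.0]]
wrist_force: [3.7, -0.4, 3.8]
gripper_width: 0.115
gripper_force: 58.6
```

Request:
apply_moves:
  moves:
    - [255, [0, 0.015, 0], [0, 0, 0]]
    - [255, [0, 0.045, 0], [0, 0, 0]]
    - [255, [0, 0.085, 0], [0, 0, 0]]
    - [255, [0, 0.135, 0], [0, 0, 0]]
    - [255, [0, 0.19, 0], [0, 0, 0]]
    - [255, [0, 0.25, 0], [0, 0, 0]]
    - [255, [0, 0.31, 0], [0, 0, 0]]
    - [255, [0, 0.37, 0], [0, 0, 0]]

```text
t: 55.4
tool_pos: [0.4884, 0.1021, 0.1386]
orientation: [[0.106, 0.994, -0.003], [0.994, -0.106, 0.001], [0.001, -0.003, -1.0]]
wrist_force: [-3.5, 0.9, 11.5]
gripper_width: 0.114
gripper_force: 59.6
```

Request:
apply_moves:
  moves:
    - [255, [0, 0.06, 0], [0, 0, 0]]
    - [255, [0, 0.12, 0], [0, 0, 0]]
    - [255, [0, 0.18, 0], [0, 0, 0]]
    - [255, [0, 0.24, 0], [0, 0, 0]]
    - [255, [0, 0.3, 0], [0, 0, 0]]
    - [255, [0, 0.36, 0], [0, 0, 0]]
    - [255, [0, 0.42, 0], [0, 0, 0]]
    - [255, [0, 0.48, 0], [0, 0, 0]]

```text
t: 56.4
tool_pos: [0.5457, 0.0962, 0.1386]
orientation: [[0.106, 0.994, -0.003], [0.994, -0.106, 0.002], [0.001, -0.003, -1.0]]
wrist_force: [-3.5, 1.9, 10.6]
gripper_width: 0.115
gripper_force: 59.5
```

```bash
python3 - <<'E'
from h import *
rel([.597,.0902,.138]); print(env.state()['gripper_width'],env.state()['wrist_force'])
E
```

```text
t 56.4 pos [0.5457 0.0962 0.1386] shift [-0.005  0.431  0.004] xaxis deg 83.9
0.11471883399201706 [-3.5085925   1.9374526  10.55061338]
```

Request:
apply_moves:
  moves:
    - [255, [-0.005, 0.06, 0], [0, 0, 0]]
    - [255, [-0.005, 0.12, 0], [0, 0, 0]]
    - [255, [-0.005, 0.18, 0], [0, 0, 0]]
    - [255, [-0.005, 0.235, 0], [0, 0, 0]]
    - [255, [-0.005, 0.285, 0], [0, 0, 0]]
    - [255, [-0.005, 0.325, 0], [0, 0, 0]]
    - [255, [-0.005, 0.355, 0], [0, 0, 0]]
    - [255, [-0.005, 0.375, 0], [0, 0, 0]]

```text
t: 57.4
tool_pos: [0.5905, 0.0916, 0.1387]
orientation: [[0.105, 0.994, -0.002], [0.994, -0.105, 0.003], [0.003, -0.002, -1.0]]
wrist_force: [-3.0, 4.1, 9.0]
gripper_width: 0.11
gripper_force: 59.2
```

Request:
apply_moves:
  moves:
    - [255, [0, 0.01, 0], [0, 0, 0]]
    - [255, [0, 0.02, 0], [0, 0, 0]]
    - [255, [0, 0.03, 0], [0, 0, 0]]
    - [255, [0, 0.04, 0], [0, 0, 0]]
    - [255, [0, 0.045, 0], [0, 0, 0]]
    - [255, [0, 0.05, 0], [0, 0, 0]]
    - [255, [0, 0.055, 0], [0, 0, 0]]
    - [255, [0, 0.055, 0], [0, 0, 0]]

```text
t: 58.4
tool_pos: [0.5951, 0.0911, 0.1386]
orientation: [[0.105, 0.994, -0.006], [0.994, -0.105, 0.003], [0.003, -0.006, -1.0]]
wrist_force: [-7.1, 3.9, 13.5]
gripper_width: 0.111
gripper_force: 59.8
```

Request:
apply_moves:
  moves:
    - [255, [0, 0.01, 0], [0, 0, 0]]
    - [255, [0, 0.02, 0], [0, 0, 0]]
    - [255, [0, 0.02, 0], [0, 0, 0]]
    - [255, [0, 0.02, 0], [0, 0, 0]]
    - [255, [0, 0.02, 0], [0, 0, 0]]
    - [255, [0, 0.02, 0], [0, 0, 0]]
    - [255, [0, 0.02, 0], [0, 0, 0]]
    - [255, [0, 0.02, 0], [0, 0, 0]]

```text
t: 59.4
tool_pos: [0.5954, 0.0911, 0.1386]
orientation: [[0.105, 0.994, -0.01], [0.994, -0.105, 0.003], [0.002, -0.01, -1.0]]
wrist_force: [-11.5, 4.9, 18.3]
gripper_width: 0.112
gripper_force: 60.3
```

Request:
apply_moves:
  moves:
    - [255, [0, -0.025, 0], [0, 0, 0]]
    - [120, [0, -0.025, 0], [0, 0, 0]]
    - [80, [0, -0.025, 0], [0, 0, 0]]
    - [40, [0, -0.025, 0], [0, 0, 0]]
    - [40, [0, -0.025, 0], [0, 0, 0]]
    - [40, [0, -0.025, -0.2], [0, 0, 0]]
    - [40, [0, -0.025, -0.6], [0, 0, 0]]
    - [40, [0, -0.025, -0.93], [0, 0, 0]]

```text
t: 60.4
tool_pos: [0.5977, 0.0894, 0.2512]
orientation: [[0.107, 0.994, 0.0], [0.994, -0.107, -0.0], [0.0, 0.0, -1.0]]
wrist_force: [0.9, -1.1, 0.4]
gripper_width: 0.842
gripper_force: 0.0
```

Request:
apply_moves:
  moves:
    - [40, [-0.1, 0, 0], [0, 0, -0.028]]
    - [40, [-0.3, -0.1, 0], [0, 0, -0.056]]
    - [40, [-0.5, -0.1, 0], [0, 0, -0.084]]
    - [40, [-0.7, -0.1, 0], [0, 0, -0.112]]
    - [40, [-0.9, -0.1, 0], [0, 0, -0.14]]
    - [40, [-1, -0.1, 0], [0, 0, -0.168]]
    - [40, [-1, -0.1, 0], [0, 0, -0.196]]
    - [40, [-1, -0.1, 0], [0, 0, -0.222]]

```text
t: 61.4
tool_pos: [0.5728, -0.029, 0.2497]
orientation: [[-0.962, 0.275, -0.0], [0.275, 0.962, 0.0], [0.0, 0.0, -1.0]]
wrist_force: [-0.1, -0.1, 0.2]
gripper_width: 0.847
gripper_force: 0.0
```

```bash
python3 - <<'E'
from h import *
rel([.571,-.0945,.25])
s=env.state(); W=cam('wrist',s); im=snap('wrist','w16'); snap('scene','s16');snap('side','d16')
f=lambda x,w,h:cv2.resize(x,(w,h),interpolation=cv2.INTER_CUBIC)
o=np.zeros((600,800,3),np.uint8); o[:384,:512]=cv2.imread('pics/w16.png'); o[:256,512:]=f(cv2.imread('pics/d16.png')[150:230,180:270],288,256); o[300:556,512:]=f(cv2.imread('pics/s16.png')[120:200,190:280],288,256); cv2.imwrite('pics/c16.png',o)
E
```

```text
t 61.4 pos [ 0.5728 -0.029   0.2497] shift [-0.135 -0.529 -0.002] xaxis deg 164.1
```

View pics/c16.png

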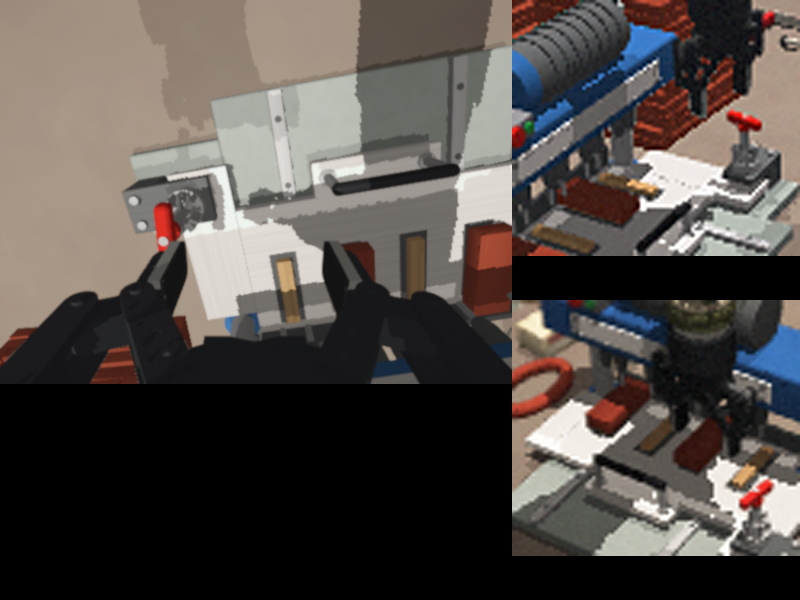

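The shuttle is home with both blanks on their bearers, and the pin is still up at (165,225) in the wrist picture. I'm now going over the pin handle. I've viewed more than the allowed 14 pictures by now, so from here I'll check by numbers only.

Request:
apply_moves:
  moves:
    - [0, [-0.06, -0.2, 0], [0, 0, 0]]
    - [0, [-0.135, -0.4, 0], [0, 0, 0]]
    - [0, [-0.135, -0.53, 0], [0, 0, 0]]
    - [0, [-0.135, -0.53, 0], [0, 0, 0]]
    - [0, [-0.135, -0.53, 0], [0, 0, 0]]
    - [0, [-0.135, -0.53, 0], [0, 0, 0]]
    - [0, [-0.135, -0.53, 0], [0, 0, 0]]
    - [0, [-0.135, -0.53, 0], [0, 0, 0]]

```text
t: 62.55
tool_pos: [0.5707, -0.0937, 0.2499]
orientation: [[-0.96, 0.279, 0.0], [0.279, 0.96, 0.0], [-0.0, 0.0, -1.0]]
wrist_force: [0.1, 0.4, 0.2]
gripper_width: 1.001
gripper_force: 0.0
```

```bash
python3 - <<'E'
from h import *
s=env.state(); W=cam('wrist',s); im=snap('wrist','w17'); N,L,S,c=cv2.connectedComponentsWithStats(red(im)); e=proj(W,np.array([.571,-.0945,.137]))
i=min((i for i in range(1,N) if S[i,4]>300),key=lambda i:np.hypot(*(c[i]-e))); print(c[i],S[i])
q=cv2.minAreaRect(np.argwhere(L==i)[:,::-1].astype(np.float32)); print([onz(W,p,.138)[:2].round(4) for p in cv2.boxPoints(q)])
rel([.571,-.0945,.1867])
E
```

```text
[251.62075472 213.75754717] [ 241  181   23   70 1060]
[array([ 0.5419, -0.0943]), array([ 0.5459, -0.0804]), array([ 0.5953, -0.0942]), array([ 0.5909, -0.1093])]
t 62.6 pos [ 0.5707 -0.0938  0.2499] shift [-0.004 -0.005  0.526] xaxis deg 163.8
```

Unchanged. Down, close, and lift about 6.5 mm.

Request:
apply_moves:
  moves:
    - [0, [-0.004, -0.005, 0.2], [0, 0, 0]]
    - [0, [-0.004, -0.005, 0.45], [0, 0, 0]]
    - [0, [-0.004, -0.005, 0.525], [0, 0, 0]]
    - [255, [-0.004, -0.005, 0.525], [0, 0, 0]]
    - [255, [-0.004, -0.005, 0.525], [0, 0, 0]]
    - [255, [-0.004, -0.005, 0.525], [0, 0, 0]]
    - [255, [-0.004, -0.005, 0.525], [0, 0, 0]]
    - [255, [-0.004, -0.005, 0.525], [0, 0, 0]]

```text
t: 63.6
tool_pos: [0.5713, -0.0954, 0.1877]
orientation: [[-0.96, 0.279, 0.001], [0.279, 0.96, -0.001], [-0.002, -0.001, -1.0]]
wrist_force: [-0.6, -1.9, 4.4]
gripper_width: 0.13
gripper_force: 60.3
```

Request:
apply_moves:
  moves:
    - [255, [0, 0, 0], [0, 0, 0]]
    - [255, [0, 0, -0.015], [0, 0, 0]]
    - [255, [0, 0, -0.03], [0, 0, 0]]
    - [255, [0, 0, -0.045], [0, 0, 0]]
    - [255, [0, 0, -0.055], [0, 0, 0]]
    - [255, [0, 0, -0.055], [0, 0, 0]]
    - [255, [0, 0, -0.055], [0, 0, 0]]
    - [255, [0, 0, -0.055], [0, 0, 0]]

```text
t: 64.6
tool_pos: [0.571, -0.0952, 0.1916]
orientation: [[-0.96, 0.279, -0.001], [0.279, 0.96, -0.0], [0.001, -0.001, -1.0]]
wrist_force: [3.7, -4.3, -11.0]
gripper_width: 0.125
gripper_force: 58.3
```

Request:
apply_moves:
  moves:
    - [255, [0, 0, -0.01], [0, 0, 0]]
    - [255, [0, 0, -0.02], [0, 0, 0]]
    - [255, [0, 0, -0.02], [0, 0, 0]]
    - [255, [0, 0, -0.02], [0, 0, 0.02]]
    - [255, [0, 0, -0.02], [0, 0, 0.04]]
    - [255, [0, 0, -0.02], [0, 0, 0.06]]
    - [255, [0, 0, -0.02], [0, 0, 0.08]]
    - [255, [0, 0, -0.02], [0, 0, 0.1]]

```text
t: 65.6
tool_pos: [0.5709, -0.0953, 0.1938]
orientation: [[-0.609, 0.793, -0.002], [0.793, 0.609, -0.0], [0.001, -0.002, -1.0]]
wrist_force: [3.2, -4.9, -10.9]
gripper_width: 0.12
gripper_force: 58.4
```

Request:
apply_moves:
  moves:
    - [255, [0, 0, 0], [0, 0, 0.02]]
    - [255, [0, 0, 0], [0, 0, 0.04]]
    - [255, [0, 0, 0], [0, 0, 0.06]]
    - [255, [0, 0, 0], [0, 0, 0.08]]
    - [255, [0, 0, 0], [0, 0, 0.1]]
    - [255, [0, 0, 0], [0, 0, 0.118]]
    - [255, [0, 0, 0], [0, 0, 0.118]]
    - [255, [0, 0, 0], [0, 0, 0.118]]

```text
t: 66.6
tool_pos: [0.5707, -0.0954, 0.1938]
orientation: [[0.082, 0.997, -0.002], [0.997, -0.082, -0.001], [-0.001, -0.002, -1.0]]
wrist_force: [3.4, -5.1, -10.6]
gripper_width: 0.128
gripper_force: 58.4
```

Request:
apply_moves:
  moves:
    - [255, [0, 0, 0], [0, 0, 0.005]]
    - [255, [0, 0, 0.03], [0, 0, 0.005]]
    - [255, [0, 0, 0.06], [0, 0, 0.005]]
    - [255, [0, 0, 0.09], [0, 0, 0.005]]
    - [255, [0, 0, 0.12], [0, 0, 0.005]]
    - [255, [0, 0, 0.145], [0, 0, 0.005]]
    - [255, [0, 0, 0.155], [0, 0, 0.005]]
    - [255, [0, 0, 0.155], [0, 0, 0.005]]

```text
t: 67.6
tool_pos: [0.5708, -0.0954, 0.1762]
orientation: [[0.113, 0.994, -0.001], [0.994, -0.113, -0.001], [-0.001, -0.001, -1.0]]
wrist_force: [0.8, -4.0, -7.1]
gripper_width: 0.123
gripper_force: 59.2
```

Request:
apply_moves:
  moves:
    - [255, [0, 0, 0.01], [0, 0, 0]]
    - [255, [0, 0, 0.01], [0, 0, 0]]
    - [120, [0, 0, 0.005], [0, 0, 0]]
    - [80, [0, 0, 0], [0, 0, 0]]
    - [40, [0, 0, 0], [0, 0, 0]]
    - [40, [0, 0, 0], [0, 0, 0]]
    - [40, [0, 0, -0.3], [0, 0, 0]]
    - [40, [0, 0, -0.6], [0, 0, 0]]

```text
t: 68.6
tool_pos: [0.5706, -0.0946, 0.2496]
orientation: [[0.113, 0.994, -0.001], [0.994, -0.113, 0.001], [0.001, -0.001, -1.0]]
wrist_force: [1.0, -0.4, 0.6]
gripper_width: 0.841
gripper_force: 0.0
```

Request:
apply_moves:
  moves:
    - [40, [0, 0, -0.2], [0, 0, 0]]
    - [40, [0, -0.2, -0.5], [0, 0, 0]]
    - [40, [0, -0.5, -0.6], [0, 0, 0]]
    - [40, [0, -0.8, -0.6], [0, 0, 0]]
    - [40, [0, -1, -0.6], [0, 0, 0]]
    - [40, [0, -1, -0.6], [0, 0, 0]]
    - [40, [0, -1, -0.6], [0, 0, 0]]
    - [40, [0, -1, -0.6], [0, 0, 0]]

```text
t: 69.6
tool_pos: [0.4526, -0.0815, 0.3211]
orientation: [[0.113, 0.994, 0.0], [0.994, -0.113, -0.0], [-0.0, 0.0, -1.0]]
wrist_force: [-0.2, 0.9, 0.2]
gripper_width: 0.841
gripper_force: 0.0
```

```bash
python3 - <<'E'
from h import *
s=env.state();print(s['t'],s['tool_pos'])
A,B=cam('scene'),cam('side');I={'s':snap('scene','s18'),'d':snap('side','d18')}
def t(P,zmin=20):
    r=[]
    for n,C in(('s',A),('d',B)):
        N,L,S,c=cv2.connectedComponentsWithStats(red(I[n])); e=proj(C,np.array(P)); i=min((i for i in range(1,N) if S[i,4]>zmin),key=lambda i:np.hypot(*(c[i]-e))); r.append(c[i]); print(n,e.round(1),c[i].round(1),S[i,2:])
    q=tri(A,r[0],B,r[1]); print(q[0].round(4),round(q[1],4))
t([.571,-.095,.119]); t([.731,.186,.06],60); t([.716,.043,.06],60)
E
```

```text
69.6 [ 0.45259961 -0.08147647  0.32110976]
s [265.6 182.5] [265.6 183. ] [12  8 54]
d [252.5 190.1] [252.4 190. ] [ 8  8 39]
[ 0.571  -0.0956  0.1182] 0.0026
s [223.1 152. ] [222.9 152.6] [ 20  18 189]
d [183.8 229.8] [182.9 230.1] [ 27  17 269]
[0.7328 0.1875 0.0573] 0.004
s [250.7 162.8] [248.  167.3] [10 15 79]
d [206.2 211.8] [206.9 212.1] [ 26  15 213]
[0.7046 0.0459 0.0541] 0.019
```

```bash
python3 -c "
from bench import env
print(env.close_job())"
```

```text
the job is handed in; nothing more can be done
None
```

The job is handed in: both blanks on the bench lie flat on bearers 0 and 2 (the one on bearer 2 was knocked off mid-run, and I re-laid it), the shuttle is fully home, and the camera readings put the pin back at its starting fully-down position. I viewed 16 pictures, two over the limit of 14.

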